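# Hang-dried slide carrier to the scanning station

## Task

Take the taller of the two slide carriers up and off its peg on the drying stand and lower it, without dropping it, into the slot of the scanning station so that it stands upright and fully down in front of the scanner. Then let go of it, squeeze the scanner's trigger all the way in, and release it again to log the carrier. Leave the shorter carrier hanging and everything else where it is.

Things in the scene. Friction and masses are not known exactly. Their poses are not given: they have to be found in the camera images.
- drying_stand: Fixed white base plate (135 x 170 x 15 mm, x from -50 to +85 mm), steel post (18 mm diameter) at x = +60 mm, and on a short arm of the post one level steel peg rod along y (10 mm diameter, axis at x = 0, z = 215 mm), with a drying lamp bar above it. Origin on the table under the rod's middle; x away from the robot, y left, z up. Turned up to 0.2 rad.
- peg_left (a point): Point on the peg rod's axis, 65 mm to the stand's +y side, 215 mm above the table. The rod ends 98 mm from the stand's middle, where it turns up 10 mm above the rod's top.
- peg_right (a point): The same on the stand's -y side.
- lamp_edge (a point): Middle of the lamp bar's lower robot-side edge, 305 mm above the table, 35 mm nearer the robot than the peg. From here the bar is 40 mm deep (away from the robot), 28 mm high, and reaches 105 mm to either side. It hangs over the carriers, so a gripper must come in tilted (25 to 40 degrees) from the robot's side.
- tall_carrier: Taller slide carrier: aluminium plate 10 mm thick, 120 mm wide, 139 mm high in all, 120 to 240 g, with glass slides in it. Hangs on the left or right arm of the peg, 58 to 70 mm from the stand's middle. Origin: peak of its eye's opening, where it rests on the peg; x across the plate (along the stand's x), y through its thickness (along the peg), z up. Plate: x +-60 mm, z -35 to -130 mm.
- tall_carrier_eye (a point): Middle of the opening of the tall carrier's eye, 18 mm below its origin. The opening is 36 mm wide, 35 mm high, with a gable top (30 degree slopes); the eye is about 58 mm wide outside. To free it lift it 11 to 23 mm (best 17), then slide it along the peg outward, away from the stand's middle, past the upturned end.
- tall_carrier_grasp (a point): A good place to grip the tall carrier across its 10 mm thickness: the robot-side upper corner of the plate, 44 mm towards the robot from the carrier's origin and 50 mm below it.
- tall_carrier_foot (a point): Middle of the tall carrier's lower edge, 130 mm below its origin; its axes are the carrier's.
- short_carrier: The shorter carrier: the same shape but 94 mm high in all (foot 85 mm below its origin), hanging on the other arm of the peg. To be left hanging.
- station: Fixed: grey base plate 220 x 280 x 12 mm; black slot holder on a plinth at y = +90 mm; at y = -60 mm a grey pistol scanner clamped on its side, head x -13 to +73, z 85 to 155 mm, its nose pointing to +y at the slot (ending at y = +10 mm), its grip toward the robot (-x). Origin on the table, level with the slot's middle in x; x away from the robot, y left, z up. Turned up to 0.2 rad.
- slot (a point): Middle of the slot's floor, 50 mm above the table; axes as the station's. The slot runs along x: 134 mm long, 15 mm wide, straight for 25 mm up from its floor, then flaring for 17 mm to about 35 mm width. The carrier is fully down when its foot is on this floor.
- grip (a point): Centre of the scanner's fixed pistol grip at the place to squeeze, 120 mm above the table; axes as the station's. The grip is a level bar along x, 30 mm wide (y) and 30 mm high, reaching from here 65 mm toward the robot and 67 mm the other way to the head.
- trigger_pad (a point): Where to press on the outer (+y) face of the black trigger, level with grip. The trigger is a bar along the grip, 70 x 8 x 22 mm high, hinged (vertical axis) 55 mm from here at its head end. Released, this point is 39 mm in +y from the grip's centre (54 mm across both); fully squeezed about 25 mm (40 mm across).
- trigger (a joint): Trigger angle, 0 released to 0.26 rad fully squeezed (a stop). Sprung: about 2 N at the pad to start and 7 N at the stop; springs back when let go.
- reagent_bottle: Bystander: brown bottle, 60 mm diameter, 125 mm high; origin under its centre.
- beaker: Bystander: glass beaker, 68 mm diameter, 85 mm high; origin under its centre.
- petri_stack: Bystander: stack of petri dishes, 90 mm diameter, 44 mm high; origin under its centre.
- slide_box: Bystander: flat blue slide box, 90 x 170 x 32 mm; origin under its centre.
- tip_box: Bystander: white and grey pipette-tip box, 85 x 120 x 62 mm; origin under its centre.
- stain_jar: Bystander: stain jar, 56 mm diameter, 70 mm high; origin under its centre.
Things that resemble listed ones, but are neither listed nor needed, are in the scene too. Leave any blue look-alike of the tall_carrier alone.

How it is judged:
On the way, in this order (a step that is already met when the one before it is completed fails the run):
1. the tall carrier is off its peg (distance between tall_carrier and peg_left above 0.07 m and distance between tall_carrier and peg_right above 0.07 m), for 0.1 s.
2. the tall carrier stands fully down in the slot, let go (z of tall_carrier_foot in the frame of slot below 0.005 m and x of tall_carrier_foot in the frame of slot between -0.012 and 0.012 m and y of tall_carrier_foot in the frame of slot between -0.008 and 0.008 m and angle between tall_carrier's own z axis and vertical below 0.25 rad and contact force between the fingers and tall_carrier below 0.1 N), for 0.2 s.
3. with the carrier in the slot, the trigger is squeezed all the way (beyond 0.21 rad) (z of tall_carrier_foot in the frame of slot below 0.005 m and x of tall_carrier_foot in the frame of slot between -0.012 and 0.012 m and y of tall_carrier_foot in the frame of slot between -0.008 and 0.008 m and angle between tall_carrier's own z axis and vertical below 0.25 rad and value of joint trigger above 0.21 rad), for 0.1 s.
At the end, for the whole second after the job is handed in: The tall carrier stands at rest in the slot, let go: its foot within 5 mm of the slot's floor, within 12 mm of its middle along and 8 mm across it, leaning less than 0.25 rad; the trigger is released (under 0.03 rad) (all of step 2 and value of joint trigger below 0.03 rad and linear speed of tall_carrier below 0.02 m/s); the robot touches nothing.
It fails at once if the tall carrier is let go away from its peg and more than 30 mm above the slot's floor, or outside the slot (contact force between the fingers and tall_carrier below 0.05 N and distance between tall_carrier and peg_left above 0.07 m and distance between tall_carrier and peg_right above 0.07 m and (z of tall_carrier_foot in the frame of slot above 0.03 m or horizontal distance between tall_carrier_foot and slot above 0.03 m)).
It fails at once if the shorter carrier or a bystander is moved more than 30 mm (distance of any of short_carrier, reagent_bottle, beaker, petri_stack, slide_box, tip_box, stain_jar from where it was at the start of the episode above 0.03 m).
It also fails if it takes over 72 s, if anything falls off the work surface, if the arm or the gripper's body presses on something with over 40 N, if the wrist force passes 120 N, or if a joint passes its speed limit or range.

## Robot

A 7-joint arm with a two-finger parallel gripper is mounted at the origin on the work surface. World frame = base frame: x ahead of the robot, y to its left, z up, the work surface at z = 0. Lengths are in m, angles in rad, forces in N, time in s.
With the tool pointing down it reaches from about 0.425 to 0.925 m from the base axis. Payload 6.8 kg.
Tool frame: the origin (TCP) lies between the finger pads; the fingertips stand 17 mm ahead of it and the grasp point (between the pads) lies 2 mm behind it; z points along the fingers, y is the line along which they close (so a half turn about z gives the same grasp; the last joint's range is limited). The gripper opens to 85 mm and grips with 20 to 120 N. Pads are 22 mm wide; open, the fingers measure 114 mm over their backs; the gripper's body (76 mm by 85 mm) begins 54 mm behind the grasp point. The pads swing forward as they close: fully open they stand 13 mm farther back than shut.
Start: joints at [-1.311, 0.477, 0.022, 1.555, -0.011, 1.109, -0.083], TCP at [0.243, 0.63, 0.248] pointing down, gripper open.
Joint ranges: [-2.96, 2.96], [-0.34, 2.1], [-1.41, 1.46], [0.24, 2.44], [-1.37, 4.51], [0.17, 1.92], [-2.96, 2.96]. Speed limits (rad/s): [2.39, 2.39, 3.14, 3.14, 3.14, 3.14, 3.14].

## Interface

Orientations are given as a unit quaternion [w, x, y, z].
In Python, from cell import manip gives the robot as it stands. The module is installed in compiled form; this text tells all that it offers.
- The arm moves only by the tool arm_command, never from a script. Its argument "commands" is a list of rows, each an object of numbers: "tx", "ty", "tz": the shift along the tool's x, y, z in cm; "roll": the turn about the tool's z in rad; "grip": the opening, from -1 (shut) to 1 (fully open). In form: [{"tx": .., "ty": .., "tz": .., "roll": .., "grip": ..}, ...]. A call has 1 to 5 rows; each row is the pose to reach, as a shift and turn from the pose commanded when the call began, along the tool's axes at that moment; what a row does not reach only later rows make up. A row lasts 1/8 s, in which the tool goes at most 62.5 mm and 10.7 degrees, less where a joint would pass 70% of its speed; a pose out of reach is approached as far as the arm can. A call with a gripper value outside its range is refused whole. The fingers move at their own pace and stop on an object; "newtons" is the grip in N (left out, the last holds). Time passes only in rows, so rows that repeat a pose let the fingers close. It gives the time, the measured TCP pose, the force, the opening and the grip force at its end, in the units of the state.
- manip.sense(): the state, without advancing time (a new reading comes with each control period).
- manip.snapshot(name): name is "side" or "top" or "wrist"; returns the picture (384x512x3 uint8, blue, green, red); there is no depth.
- manip.calibration(name): a dict with "fx", "fy", "cx", "cy" (pixels), "pose" (4x4, takes a point from camera to world coordinates); the wrist camera has in their place "mount" (4x4, takes a point from camera to tool coordinates, whose origin is the TCP and whose axes are the flange's). Camera axes: x right, y down, z forward; pixel columns grow to the right and rows downward; lengths in m; the calibration is good to about 2 mm. The wrist camera is an equidistant fisheye: a pixel r from the principal point sees the ray r / f radians off the axis. A picture is of the moment at which its call begins: read the wrist's pose just before it. calibration takes no time and is no camera call.
- manip.job_done(): hands the job in; it is judged then, once.
The state is a dict: "time_s": time; "qpos": joint angles; "joint_velocities": joint speeds; "joint_torque": joint torques, N m; "tcp_pos": TCP position; "eef_rot": TCP orientation; "force": force on the tool from outside, world axes, zero at the start; "torque": the same for the moment, N m; "gripper_width": finger opening in m; "grip_force": force on a finger pad.
Only numpy, scipy, OpenCV 4.12 (cv2) and the standard library are available. Lean on these libraries where they do the work, as an engineer would, in place of code of your own. Each camera call takes 0.05 s, during which the arm holds its last target. There are 200 camera calls.

## Working session

There is one attempt and no reset: what is moved stays moved. The work goes in short steps, Python scripts to look and compute and a tool call to move; the robot and the scene stay as the last step left them, time stands still between calls to the robot, and variables do not carry over. Pictures are saved under pics/ and viewed, at most 10 in all, crops included, and the job is handed in when it is done.

Besides the shell and the picture viewer there is one more tool, called after ">>>" in YAML: its name, and indented under it one key for each argument. arm_command: Moves the arm, as the interface text tells. Its arguments: {"type":"object","properties":{"commands":{"type":"array","items":{"type":"object","properties":{"tx":{"type":"number"},"ty":{"type":"number"},"tz":{"type":"number"},"roll":{"type":"number"},"grip":{"type":"number"}}}},"newtons":{"type":"number"}},"required":["commands"]}

```bash
mkdir -p pics; python3 - <<'E'
from cell import manip
import cv2,numpy as np
s=manip.sense();print({k:np.round(v,3).tolist() for k,v in s.items()})
for n in("side","top","wrist"):
    im=manip.snapshot(n);cv2.imwrite(f"pics/{n}0.png",im)
    c=manip.calibration(n);print(n,{k:np.round(v,4).tolist() for k,v in c.items()})
E
```

```text
{'time_s': 0.0, 'qpos': [-1.311, 0.478, 0.022, 1.556, -0.012, 1.109, -0.083], 'joint_velocities': [-0.001, -0.002, -0.001, 0.001, -0.001, -0.001, 0.001], 'joint_torque': [-0.001, -59.645, 1.608, -28.12, 0.012, 0.009, 0.0], 'tcp_pos': [0.243, 0.629, 0.247], 'eef_rot': [-0.0, 0.183, 0.983, -0.001], 'force': [-0.35, -0.128, 1.093], 'torque': [-0.0, 0.053, -0.016], 'grip_force': 0.0, 'gripper_width': 0.085}
side {'fx': 380.4401, 'fy': 380.4401, 'cx': 251.8158, 'cy': 190.596, 'pose': [[0.8642, -0.3376, 0.3729, 0.1994], [-0.503, -0.5709, 0.6488, -0.5925], [-0.0061, -0.7484, -0.6633, 0.8362], [0.0, 0.0, 0.0, 1.0]]}
top {'fx': 386.2129, 'fy': 386.2129, 'cx': 254.4528, 'cy': 190.1416, 'pose': [[-0.0226, -0.9827, 0.184, 0.3848], [-0.9993, 0.0276, 0.0247, 0.0374], [-0.0293, -0.1833, -0.9826, 1.1642], [0.0, 0.0, 0.0, 1.0]]}
wrist {'fx': 297.3186, 'fy': 297.3186, 'cx': 252.6871, 'cy': 192.4062, 'mount': [[-0.0001, -0.9576, -0.2881, 0.0719], [1.0, 0.0, -0.0005, -0.0001], [0.0005, -0.2881, 0.9576, -0.1256], [0.0, 0.0, 0.0, 1.0]]}
```

View pics/side0.png

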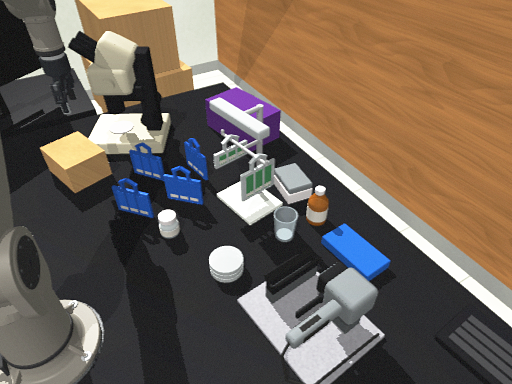

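View pics/top0.png

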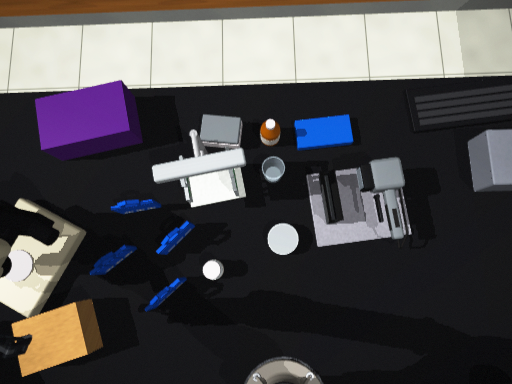

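The side view shows the tall carrier hanging on the stand's right (−y) arm at about (258,178), with the short one on the left at (230,150). The station is at about (310,310), with the scanner grip end at (295,338). The top view shows the stand at (215,170), its lamp bar from (153,172) to (245,160), and the station at (360,205). Enlarged crops come next.

```bash
python3 - <<'E'
import cv2,numpy as np
t=cv2.imread("pics/top0.png");s=cv2.imread("pics/side0.png")
z=lambda im,x,y,w,h,k:cv2.resize(im[y:y+h,x:x+w],None,fx=k,fy=k,interpolation=cv2.INTER_CUBIC)
g=lambda im:np.clip(255*(im/255.)**0.6,0,255).astype(np.uint8)
cv2.imwrite("pics/topz.png",g(np.hstack([z(t,150,120,100,100,4),z(t,305,150,110,100,4)[:, :400+0]])))
cv2.imwrite("pics/sidez.png",g(np.hstack([z(s,205,90,105,140,3),z(s,235,245,155,140,3)[:420]]) if True else 0))
E
```

```text
Traceback (most recent call last):
ValueError: all the input array dimensions except for the concatenation axis must match exactly, but along dimension 0, the array at index 0 has size 420 and the array at index 1 has size 417
```

View pics/topz.png

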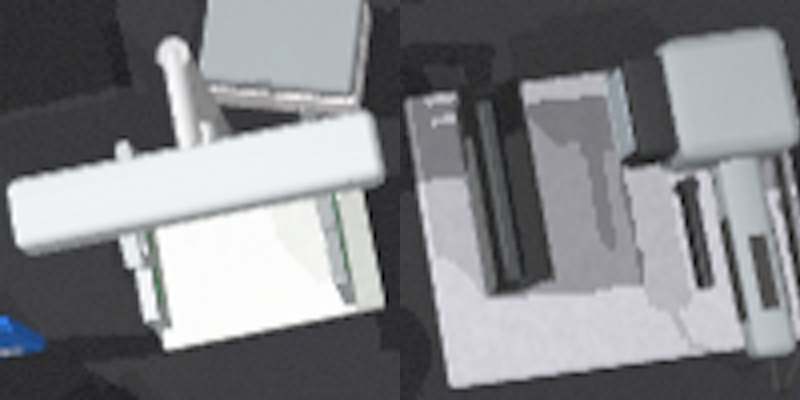

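```bash
cat > h.py <<'E'
import cv2,numpy as np
from cell import manip
from scipy.spatial.transform import Rotation as R
def ray(n,u,v):
    c=manip.calibration(n);T=np.array(c["pose"]);d=T[:3,:3]@[(u-c["cx"])/c["fx"],(v-c["cy"])/c["fy"],1];return T[:3,3],d
def onz(n,u,v,z):
    o,d=ray(n,u,v);return o+d*(z-o[2])/d[2]
def proj(n,p):
    c=manip.calibration(n);T=np.linalg.inv(np.array(c["pose"]));q=T[:3,:3]@p+T[:3,3];return c["fx"]*q[0]/q[2]+c["cx"],c["fy"]*q[1]/q[2]+c["cy"]
E
python3 - <<'E'
from h import *
A=lambda x,y:(150+x/4,120+y/4); B=lambda x,y:(305+(x-400)/4,150+y/4)
for n,f,p,z in [("lampTL",A,(10,185),.333),("lampTR",A,(370,112),.333),("lampBR",A,(385,178),.333),("lampBL",A,(25,250),.333),
 ("baseL",A,(165,350),.015),("baseR",A,(385,305),.015),("carrBot",A,(352,303),.085),("stTL",B,(405,95),.012),("stBL",B,(452,387),.012),("stBR",B,(745,350),.012),
 ("slotFarL",B,(460,92),.092),("slotFarR",B,(522,84),.092),("slotNearL",B,(490,292),.092),("slotNearR",B,(552,280),.092),
 ("gripendL",B,(752,355),.135),("gripendR",B,(797,350),.135),("griptopL",B,(722,165),.135),("griptopR",B,(760,160),.135),
 ("headTL",B,(660,45),.155),("headTR",B,(780,32),.155),("headBR",B,(795,142),.155)]:
    print(n,onz("top",*f(*p),z).round(4))
s=cv2.imread("pics/side0.png")
z=lambda im,x,y,w,h,k:cv2.resize(im[y:y+h,x:x+w],None,fx=k,fy=k,interpolation=cv2.INTER_CUBIC)
g=lambda im:np.clip(255*(im/255.)**0.6,0,255).astype(np.uint8)
cv2.imwrite("pics/sidez.png",g(np.hstack([z(s,205,90,105,139,3),z(s,235,245,155,139,3)])))
E
```

```text
lampTL [0.6011 0.2848 0.333 ]
lampTR [0.6371 0.0828 0.333 ]
lampBR [0.5988 0.0752 0.333 ]
lampBL [0.5637 0.2754 0.333 ]
baseL [0.552  0.2582 0.015 ]
baseR [0.5819 0.0915 0.015 ]
carrBot [0.5719 0.1116 0.085 ]
stTL [ 0.6469 -0.0927  0.012 ]
stBL [ 0.4259 -0.1168  0.012 ]
stBR [ 0.4477 -0.3324  0.012 ]
slotFarL [ 0.6297 -0.1226  0.092 ]
slotFarR [ 0.6342 -0.1666  0.092 ]
slotNearL [ 0.4874 -0.1356  0.092 ]
slotNearR [ 0.4946 -0.1787  0.092 ]
gripendL [ 0.4376 -0.2972  0.135 ]
gripendR [ 0.4402 -0.3266  0.135 ]
griptopL [ 0.5646 -0.2883  0.135 ]
griptopR [ 0.5673 -0.3139  0.135 ]
headTL [ 0.6436 -0.2479  0.155 ]
headTR [ 0.6501 -0.328   0.155 ]
headBR [ 0.5751 -0.3309  0.155 ]
```

View pics/sidez.png

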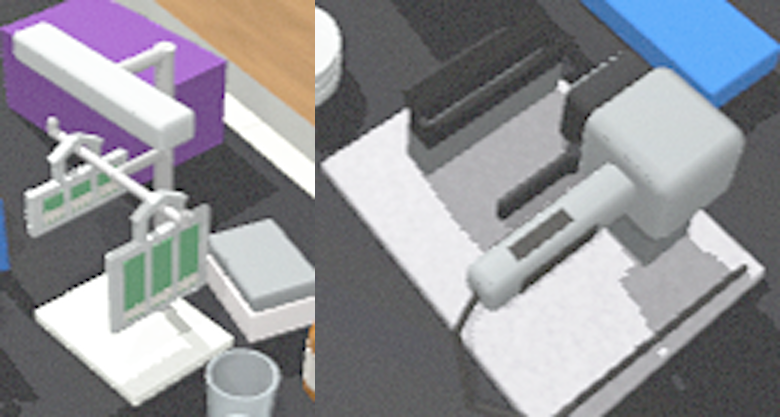

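The side crop confirms the tall carrier's plate near the camera, with its lower corners at crop (110,330) and (207,275), and the slot and scanner clear. Stand yaw is about 0.176 and its origin about (0.6155, 0.183). Station yaw is about 0.10 and the slot about (0.56, -0.15). Next I raise the arm and turn the tool.

>>> arm_command:
  commands:
    - {"tz": -6,"roll": -0.18,"grip": 1}
    - {"tz": -12,"roll": -0.36,"grip": 1}
    - {"tz": -18,"roll": -0.545,"grip": 1}
    - {"tz": -20,"roll": -0.545,"grip": 1}
    - {"tz": -20,"roll": -0.545,"grip": 1}

```text
invalid input
```

```bash
python3 - <<'E'
from h import *
s=manip.sense();print(np.round(s["qpos"],3),s["tcp_pos"],s["eef_rot"]);q=s["eef_rot"];print(R.from_quat([q[1],q[2],q[3],q[0]]).as_matrix().round(3))
C=lambda x,y:(205+x/3,90+y/3)
o=np.array([.6155,.183,0]);y=.176;M=np.array([[np.cos(y),-np.sin(y),0],[np.sin(y),np.cos(y),0],[0,0,1]])
for n,p,z in[("bl",(110,330),.0908),("br",(207,275),.0908),("tl",(108,245),.1858),("tr",(208,205),.1858)]:
    P=onz("side",*C(*p),z);print(n,P.round(3),(M.T@(P-o)).round(4))
print(proj("top",np.array([.57,.11,.17])))
E
```

```text
[-1.311  0.478  0.022  1.556 -0.012  1.109 -0.083] [0.24253516 0.62944751 0.24754594] [-8.67977704e-05  1.82841762e-01  9.83142095e-01 -7.09128322e-04]
[[-0.933  0.36  -0.   ]
 [ 0.36   0.933 -0.001]
 [-0.    -0.001 -1.   ]]
bl [0.573 0.116 0.091] [-0.0537 -0.0583  0.0908]
br [0.697 0.138 0.091] [ 0.0722 -0.0589  0.0908]
tl [0.579 0.126 0.186] [-0.0461 -0.0496  0.1858]
tr [0.69  0.131 0.186] [ 0.0642 -0.0645  0.1858]
(np.float64(236.30634978412445), np.float64(190.98592390492462))
```

>>> arm_command:
  commands:
    - {"tx": 0.0,"ty": 0.0,"tz": -6.0,"roll": -0.18,"grip": 1.0}
    - {"tx": 0.0,"ty": 0.0,"tz": -12.0,"roll": -0.36,"grip": 1.0}
    - {"tx": 0.0,"ty": 0.0,"tz": -18.0,"roll": -0.545,"grip": 1.0}
    - {"tx": 0.0,"ty": 0.0,"tz": -20.0,"roll": -0.545,"grip": 1.0}
  newtons: 40

```text
time_s: 0.65
tcp_pos: [0.2431, 0.6306, 0.4532]
eef_rot: [0.001, -0.089, 0.996, 0.003]
force: [0.1, 0.6, -0.7]
gripper_width: 0.0856
grip_force: 0.0
```

```bash
cat > st.py <<'E'
from h import *
s=manip.sense();q=s["eef_rot"];print(round(float(s["time_s"]),2),"q",np.round(s["qpos"],3),"p",np.round(s["tcp_pos"],4),"F",np.round(s["force"],1),"w",round(float(s["gripper_width"]),4),"gf",round(float(s["grip_force"]),1));print(R.from_quat([q[1],q[2],q[3],q[0]]).as_matrix().round(3))
E
python3 st.py
```

```text
0.65 q [-1.247  0.379 -0.072  1.249  0.027  1.508  0.435] p [0.2431 0.6306 0.4532] F [ 0.1  0.6 -0.7] w 0.0856 gf 0.0
[[-0.984 -0.178  0.002]
 [-0.178  0.984  0.006]
 [-0.003  0.006 -1.   ]]
```

>>> arm_command:
  commands:
    - {"tx": -1.3,"ty": -6.0,"tz": 0.0,"roll": 0.0,"grip": 1.0}
    - {"tx": -2.6,"ty": -12.0,"tz": 0.0,"roll": 0.0,"grip": 1.0}
    - {"tx": -3.9,"ty": -18.0,"tz": 0.0,"roll": 0.0,"grip": 1.0}
    - {"tx": -5.2,"ty": -24.0,"tz": 0.0,"roll": 0.0,"grip": 1.0}
    - {"tx": -6.5,"ty": -30.0,"tz": 0.0,"roll": 0.0,"grip": 1.0}
  newtons: 40

```text
time_s: 1.27
tcp_pos: [0.3601, 0.3438, 0.4481]
eef_rot: [-0.0, -0.088, 0.996, 0.0]
force: [2.3, 0.3, 0.3]
gripper_width: 0.0851
grip_force: 0.0
```

>>> arm_command:
  commands:
    - {"tx": -1.3,"ty": -6.0,"tz": 0.0,"roll": 0.0,"grip": 1.0}
    - {"tx": -2.6,"ty": -12.0,"tz": 0.0,"roll": 0.0,"grip": 1.0}
    - {"tx": -3.9,"ty": -18.0,"tz": 0.0,"roll": 0.0,"grip": 1.0}
    - {"tx": -4.6,"ty": -21.0,"tz": 0.0,"roll": 0.0,"grip": 1.0}
    - {"tx": -4.6,"ty": -21.0,"tz": 0.0,"roll": 0.0,"grip": 1.0}
  newtons: 40

```text
time_s: 1.9
tcp_pos: [0.4426, 0.1446, 0.4484]
eef_rot: [0.0, -0.086, 0.996, -0.0]
force: [0.1, 0.3, -0.0]
gripper_width: 0.0853
grip_force: 0.0
```

```bash
python3 st.py; python3 - <<'E'
from h import *
im=manip.snapshot("wrist");cv2.imwrite("pics/w1.png",np.clip(255*(cv2.resize(im,(768,576))/255.)**.6,0,255))
E
```

```text
1.9 q [-0.715 -0.027  0.26   1.746  0.007  1.422  1.286] p [0.4426 0.1446 0.4484] F [ 0.1  0.3 -0. ] w 0.0853 gf 0.0
[[-0.985 -0.171  0.   ]
 [-0.171  0.985 -0.   ]
 [-0.    -0.    -1.   ]][ WARN:0@3.718] global loadsave.cpp:1063 imwrite_ Unsupported depth image for selected encoder is fallbacked to CV_8U.
```

View pics/w1.png

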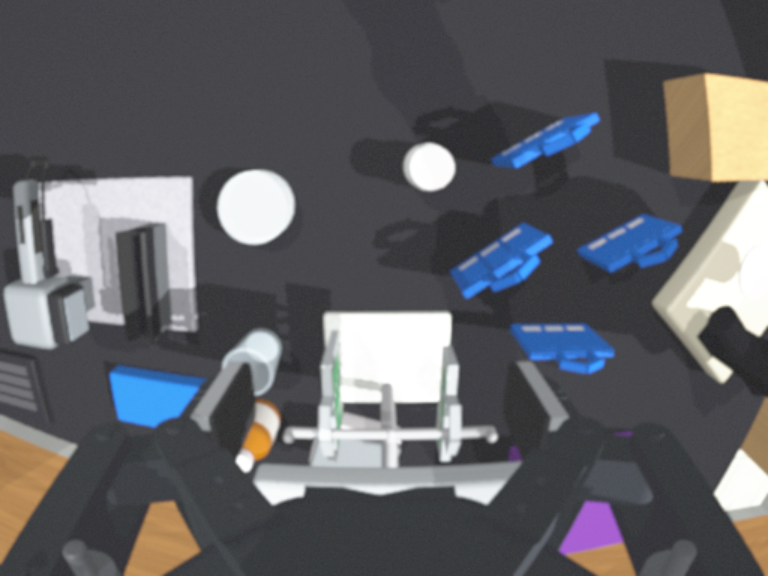

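The wrist view shows the rod ends at about (288,436) and (493,436), the tall carrier at left near (330,400), the slot near (145,280), and the grip at (30,230). I can only shift and roll, so I'll see whether driving up against the wrist limit tilts the tool outward.

>>> arm_command:
  commands:
    - {"tx": 0.0,"ty": 0.0,"tz": -6.0,"roll": 0.0,"grip": 1.0}
    - {"tx": 0.0,"ty": 0.0,"tz": -12.0,"roll": 0.0,"grip": 1.0}
    - {"tx": 0.0,"ty": 0.0,"tz": -18.0,"roll": 0.0,"grip": 1.0}
    - {"tx": 0.0,"ty": 0.0,"tz": -24.0,"roll": 0.0,"grip": 1.0}
    - {"tx": 0.0,"ty": 0.0,"tz": -30.0,"roll": 0.0,"grip": 1.0}
  newtons: 40

```text
time_s: 2.58
tcp_pos: [0.4428, 0.1504, 0.7046]
eef_rot: [0.027, -0.09, 0.995, 0.011]
force: [-0.6, -0.5, -0.6]
gripper_width: 0.0852
grip_force: 0.0
```

```bash
python3 st.py; python3 - <<'E'
from h import *
s=cv2.imread("pics/w1.png");z=lambda im,x,y,w,h,k:cv2.resize(im[y:y+h,x:x+w],None,fx=k,fy=k,interpolation=cv2.INTER_CUBIC)
cv2.imwrite("pics/w1z.png",np.hstack([z(s,270,300,200,200,2),z(s,10,150,200,200,2)]))
E
```

```text
2.58 q [-0.688  0.007  0.231  1.161 -0.002  1.914  1.295] p [0.4428 0.1504 0.7046] F [-0.6 -0.5 -0.6] w 0.0852 gf 0.0
[[-0.982 -0.18   0.053]
 [-0.179  0.983  0.026]
 [-0.057  0.016 -0.998]]
```

View pics/w1z.png

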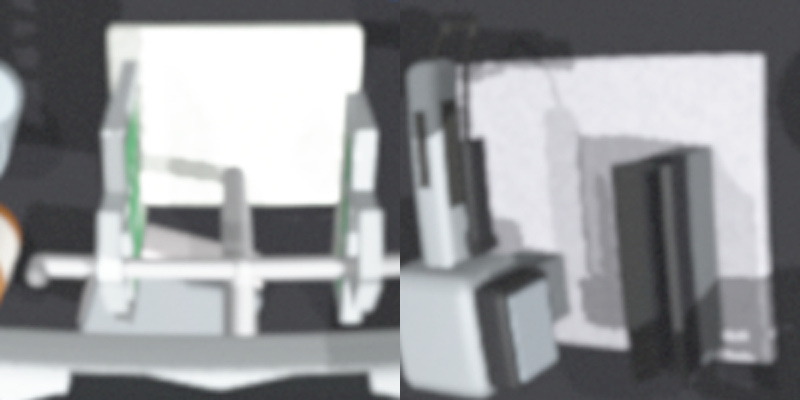

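The crop shows the tall carrier's near edge at crop (115,130–200), crossing the rod at (115,268), with the rod's right tip at (38,268). The slot is the dark strip from (660,160) to (683,370) in the right crop. The tool also tilts once joint 6 reaches its limit. I'll move to the stand's azimuth and keep going up to build the tilt in the right plane.

>>> arm_command:
  commands:
    - {"tx": 0.6,"ty": -3.5,"tz": -4.0,"roll": 0.0,"grip": 1.0}
    - {"tx": 1.2,"ty": -7.0,"tz": -8.0,"roll": 0.0,"grip": 1.0}
    - {"tx": 1.2,"ty": -7.0,"tz": -14.0,"roll": 0.0,"grip": 1.0}
    - {"tx": 1.2,"ty": -7.0,"tz": -20.0,"roll": 0.0,"grip": 1.0}
  newtons: 40

```text
time_s: 3.08
tcp_pos: [0.4363, 0.0861, 0.7349]
eef_rot: [0.06, -0.089, 0.994, 0.018]
force: [0.4, -0.3, 0.4]
gripper_width: 0.0852
grip_force: 0.0
```

```bash
python3 st.py; cat >> h.py <<'E'
def wray(u,v,p,Q):
    "Q: rotation matrix tool->world"
    c=manip.calibration("wrist");m=np.array(c["mount"]);a=(u-c["cx"])/c["fx"];b=(v-c["cy"])/c["fy"];t=np.hypot(a,b)
    d=np.array([np.sin(t)*a/t,np.sin(t)*b/t,np.cos(t)]);return p+Q@m[:3,3],Q@m[:3,:3]@d
def wz(u,v,z,p,Q):
    o,d=wray(u,v,p,Q);return o+d*(z-o[2])/d[2]
E
python3 - <<'E'
from h import *
p=np.array([.4426,.1446,.4484]);Q=R.from_quat([-.086,.996,0,0]).as_matrix()
A=lambda x,y:((270+x/2)/1.5,(300+y/2)/1.5);B=lambda x,y:((10+(x-400)/2)/1.5,(150+y/2)/1.5)
y=.176;M=np.array([[np.cos(y),-np.sin(y),0],[np.sin(y),np.cos(y),0],[0,0,1]]);o=np.array([.6155,.183,0])
for n,q,z in [("rodTipR",(36,262),.230),("rodmid",(240,268),.215),("rod",(60,266),.215),("rod",(320,268),.215),("carRod",(117,268),.2208),("baseL",(363,25),.015),("baseR",(108,25),.015),("baseFarR?",(110,205),.015),
  ("footL",(133,62),.091),("footR",(124,62),.091),("topnearL",(126,130),.186),("topnearR",(103,130),.186),("shortTopR",(375,130),.186)]:
    P=wz(*A(*q),z,p,Q);print(n,P.round(4),(M.T@(P-o)).round(4))
for n,q,z in [("stNL",(765,55),.012),("stFL",(773,360),.012),("stNR",(470,65),.012),("holdNL",(712,148),.092),("holdNR",(613,162),.092),("holdFL",(712,360),.092),("holdFR",(632,378),.092),("slotNear",(660,163),.06),("slotFar",(683,370),.06),
 ("gripNL",(455,65),.135),("gripNR",(407,68),.135),("gripFL",(467,262),.135),("gripFR",(415,265),.135),("trigN",(478,140),.131),("trigF",(490,248),.131)]:
    print(n,wz(*B(*q),z,p,Q).round(4))
E
```

```text
3.08 q [ 0.095 -0.013 -0.41   1.114 -0.014  1.915  1.429] p [0.4363 0.0861 0.7349] F [ 0.4 -0.3  0.4] w 0.0852 gf 0.0
[[-0.977 -0.179  0.115]
 [-0.175  0.983  0.046]
 [-0.122  0.025 -0.992]]
rodTipR [0.6261 0.0885 0.23  ] [-0.0061 -0.0949  0.23  ]
rodmid [0.6213 0.1854 0.215 ] [0.0061 0.0014 0.215 ]
rod [0.637  0.0987 0.215 ] [ 0.0064 -0.0868  0.215 ]
rod [0.6153 0.224  0.215 ] [0.0069 0.0404 0.215 ]
carRod [0.628  0.1266 0.2208] [ 0.0025 -0.0577  0.2208]
baseL [0.5535 0.2615 0.015 ] [-0.0473  0.0882  0.015 ]
baseR [0.5827 0.0931 0.015 ] [-0.048  -0.0828  0.015 ]
baseFarR? [0.7218 0.1119 0.015 ] [ 0.0922 -0.0886  0.015 ]
footL [0.5743 0.1158 0.091 ] [-0.0523 -0.0589  0.091 ]
footR [0.5753 0.1106 0.091 ] [-0.0523 -0.0642  0.091 ]
topnearL [0.5706 0.1204 0.186 ] [-0.0552 -0.0537  0.186 ]
topnearR [0.5727 0.1093 0.186 ] [-0.0551 -0.065   0.186 ]
shortTopR [0.5503 0.2402 0.186 ] [-0.0542  0.0677  0.186 ]
stNL [ 0.4292 -0.1094  0.012 ]
stFL [ 0.6446 -0.0886  0.012 ]
stNR [ 0.4584 -0.3748  0.012 ]
holdNL [ 0.4792 -0.1046  0.092 ]
holdNR [ 0.4968 -0.1759  0.092 ]
holdFL [ 0.6145 -0.1002  0.092 ]
holdFR [ 0.6406 -0.1624  0.092 ]
slotNear [ 0.501  -0.1587  0.06  ]
slotFar [ 0.643  -0.1388  0.06  ]
gripNL [ 0.4403 -0.2775  0.135 ]
gripNR [ 0.445  -0.3238  0.135 ]
gripFL [ 0.5649 -0.2682  0.135 ]
gripFR [ 0.5756 -0.3204  0.135 ]
trigN [ 0.4858 -0.2588  0.131 ]
trigF [ 0.5537 -0.2498  0.131 ]
```

>>> arm_command:
  commands:
    - {"tx": 0.0,"ty": 0.0,"tz": -6.0,"roll": 0.0,"grip": 1.0}
    - {"tx": 0.0,"ty": 0.0,"tz": -12.0,"roll": 0.0,"grip": 1.0}
    - {"tx": 0.0,"ty": 0.0,"tz": -18.0,"roll": 0.0,"grip": 1.0}
    - {"tx": 0.0,"ty": 0.0,"tz": -24.0,"roll": 0.0,"grip": 1.0}
    - {"tx": 0.0,"ty": 0.0,"tz": -30.0,"roll": 0.0,"grip": 1.0}
  newtons: 40

```text
time_s: 3.7
tcp_pos: [0.4168, 0.0802, 0.7714]
eef_rot: [0.098, -0.088, 0.991, 0.024]
force: [-0.4, -0.9, 0.0]
gripper_width: 0.0853
grip_force: 0.0
```

```bash
python3 st.py
```

```text
3.7 q [ 0.769 -0.053 -0.977  1.053 -0.07   1.915  1.506] p [0.4168 0.0802 0.7714] F [-0.4 -0.9  0. ] w 0.0853 gf 0.0
[[-0.965 -0.179  0.191]
 [-0.17   0.983  0.064]
 [-0.199  0.029 -0.979]]
```

>>> arm_command:
  commands:
    - {"tx": 0.0,"ty": 0.0,"tz": 6.0,"roll": 0.0,"grip": 1.0}
    - {"tx": 0.0,"ty": 0.0,"tz": 12.0,"roll": 0.0,"grip": 1.0}
  newtons: 40

```text
time_s: 3.95
tcp_pos: [0.4401, 0.0882, 0.6525]
eef_rot: [0.099, -0.088, 0.991, 0.024]
force: [1.2, 0.3, -0.6]
gripper_width: 0.0851
grip_force: 0.0
```

```bash
python3 st.py
```

```text
3.95 q [ 0.802 -0.136 -0.926  1.375 -0.148  1.645  1.593] p [0.4401 0.0882 0.6525] F [ 1.2  0.3 -0.6] w 0.0851 gf 0.0
[[-0.965 -0.18   0.192]
 [-0.17   0.983  0.065]
 [-0.201  0.03  -0.979]]
```

The achieved tilt holds once I'm back in reach. I'll keep building it at a smaller azimuth.

>>> arm_command:
  commands:
    - {"tx": 0.5,"ty": -3.0,"tz": -6.0,"roll": 0.0,"grip": 1.0}
    - {"tx": 1.0,"ty": -6.0,"tz": -12.0,"roll": 0.0,"grip": 1.0}
    - {"tx": 1.5,"ty": -9.0,"tz": -18.0,"roll": 0.0,"grip": 1.0}
    - {"tx": 1.5,"ty": -9.0,"tz": -24.0,"roll": 0.0,"grip": 1.0}
    - {"tx": 1.5,"ty": -9.0,"tz": -30.0,"roll": 0.0,"grip": 1.0}
  newtons: 40

```text
time_s: 4.58
tcp_pos: [0.405, -0.0087, 0.7999]
eef_rot: [0.134, -0.088, 0.987, 0.023]
force: [0.5, 0.8, -1.3]
gripper_width: 0.0856
grip_force: 0.0
```

```bash
python3 st.py
```

```text
4.58 q [ 0.389 -0.102 -0.388  1.054 -0.114  1.915  1.694] p [ 0.405  -0.0087  0.7999] F [ 0.5  0.8 -1.3] w 0.0856 gf 0.0
[[-0.949 -0.18   0.261]
 [-0.167  0.984  0.069]
 [-0.269  0.022 -0.963]]
```

>>> arm_command:
  commands:
    - {"tx": 0.0,"ty": 0.0,"tz": -6.0,"roll": 0.0,"grip": 1.0}
    - {"tx": 0.0,"ty": 0.0,"tz": -12.0,"roll": 0.0,"grip": 1.0}
    - {"tx": 0.0,"ty": 0.0,"tz": -18.0,"roll": 0.0,"grip": 1.0}
    - {"tx": 0.0,"ty": 0.0,"tz": -24.0,"roll": 0.0,"grip": 1.0}
    - {"tx": 0.0,"ty": 0.0,"tz": -30.0,"roll": 0.0,"grip": 1.0}
  newtons: 40

```text
time_s: 5.2
tcp_pos: [0.3791, -0.013, 0.8321]
eef_rot: [0.172, -0.084, 0.981, 0.021]
force: [-1.2, -0.4, -1.3]
gripper_width: 0.0855
grip_force: 0.0
```

```bash
python3 st.py
```

```text
5.2 q [ 0.283 -0.155 -0.261  1.033 -0.123  1.915  1.699] p [ 0.3791 -0.013   0.8321] F [-1.2 -0.4 -1.3] w 0.0855 gf 0.0
[[-0.926 -0.173  0.334]
 [-0.159  0.985  0.069]
 [-0.341  0.011 -0.94 ]]
```

>>> arm_command:
  commands:
    - {"tx": 0.0,"ty": 0.0,"tz": -6.0,"roll": 0.0,"grip": 1.0}
    - {"tx": 0.0,"ty": 0.0,"tz": -12.0,"roll": 0.0,"grip": 1.0}
    - {"tx": 0.0,"ty": 0.0,"tz": -18.0,"roll": 0.0,"grip": 1.0}
    - {"tx": 0.0,"ty": 0.0,"tz": -24.0,"roll": 0.0,"grip": 1.0}
    - {"tx": 0.0,"ty": 0.0,"tz": -30.0,"roll": 0.0,"grip": 1.0}
  newtons: 40

```text
time_s: 5.82
tcp_pos: [0.3752, -0.0224, 0.8614]
eef_rot: [0.205, -0.083, 0.975, 0.022]
force: [0.1, -0.5, -0.2]
gripper_width: 0.0851
grip_force: 0.0
```

>>> arm_command:
  commands:
    - {"tx": 0.0,"ty": 0.0,"tz": -6.0,"roll": 0.0,"grip": 1.0}
    - {"tx": 0.0,"ty": 0.0,"tz": -12.0,"roll": 0.0,"grip": 1.0}
    - {"tx": 0.0,"ty": 0.0,"tz": -18.0,"roll": 0.0,"grip": 1.0}
    - {"tx": 0.0,"ty": 0.0,"tz": -24.0,"roll": 0.0,"grip": 1.0}
    - {"tx": 0.0,"ty": 0.0,"tz": -30.0,"roll": 0.0,"grip": 1.0}
  newtons: 40

```text
time_s: 6.45
tcp_pos: [0.3574, -0.0062, 0.8824]
eef_rot: [0.228, -0.089, 0.969, 0.023]
force: [-0.5, 0.7, -0.2]
gripper_width: 0.0854
grip_force: 0.0
```

```bash
python3 st.py
```

```text
6.45 q [ 0.179 -0.191 -0.18   0.955 -0.123  1.915  1.679] p [ 0.3574 -0.0062  0.8824] F [-0.5  0.7 -0.2] w 0.0854 gf 0.0
[[-0.88  -0.183  0.438]
 [-0.162  0.983  0.084]
 [-0.446  0.003 -0.895]]
```

The tilt is 26.5° towards azimuth 0.19, with tool y level. That suits the stand's yaw of 0.176. Next I descend to a standoff 15 cm behind the grasp and look again.

>>> arm_command:
  commands:
    - {"tx": 0.9,"ty": 0.8,"tz": 6.0,"roll": 0.0,"grip": 1.0}
    - {"tx": 1.8,"ty": 1.5,"tz": 12.0,"roll": 0.0,"grip": 1.0}
    - {"tx": 2.8,"ty": 2.3,"tz": 18.0,"roll": 0.0,"grip": 1.0}
    - {"tx": 3.7,"ty": 3.1,"tz": 24.0,"roll": 0.0,"grip": 1.0}
    - {"tx": 4.6,"ty": 3.9,"tz": 30.0,"roll": 0.0,"grip": 1.0}
  newtons: 40

```text
time_s: 7.08
tcp_pos: [0.4422, 0.0409, 0.5902]
eef_rot: [0.227, -0.078, 0.971, 0.019]
force: [1.1, 0.7, -0.3]
gripper_width: 0.0854
grip_force: 0.0
```

>>> arm_command:
  commands:
    - {"tx": 0.9,"ty": 0.8,"tz": 6.0,"roll": 0.0,"grip": 1.0}
    - {"tx": 1.8,"ty": 1.5,"tz": 12.0,"roll": 0.0,"grip": 1.0}
    - {"tx": 2.8,"ty": 2.3,"tz": 18.0,"roll": 0.0,"grip": 1.0}
    - {"tx": 3.7,"ty": 3.1,"tz": 24.0,"roll": 0.0,"grip": 1.0}
    - {"tx": 4.6,"ty": 3.8,"tz": 29.0,"roll": 0.0,"grip": 1.0}
  newtons: 40

```text
time_s: 7.7
tcp_pos: [0.5219, 0.0929, 0.3098]
eef_rot: [0.226, -0.079, 0.971, 0.019]
force: [1.1, -0.7, 0.1]
gripper_width: 0.0853
grip_force: 0.0
```

```bash
python3 st.py; python3 - <<'E'
from h import *
im=manip.snapshot("wrist");cv2.imwrite("pics/w2.png",np.clip(255*(cv2.resize(im,(768,576),interpolation=cv2.INTER_CUBIC)/255.)**.6,0,255).astype(np.uint8))
E
```

```text
7.7 q [ 0.177 -0.006 -0.503  2.112  0.124  0.585  1.318] p [0.5219 0.0929 0.3098] F [ 1.1 -0.7  0.1] w 0.0853 gf 0.0
[[-0.885 -0.162  0.437]
 [-0.144  0.987  0.073]
 [-0.443  0.002 -0.897]]
```

View pics/w2.png

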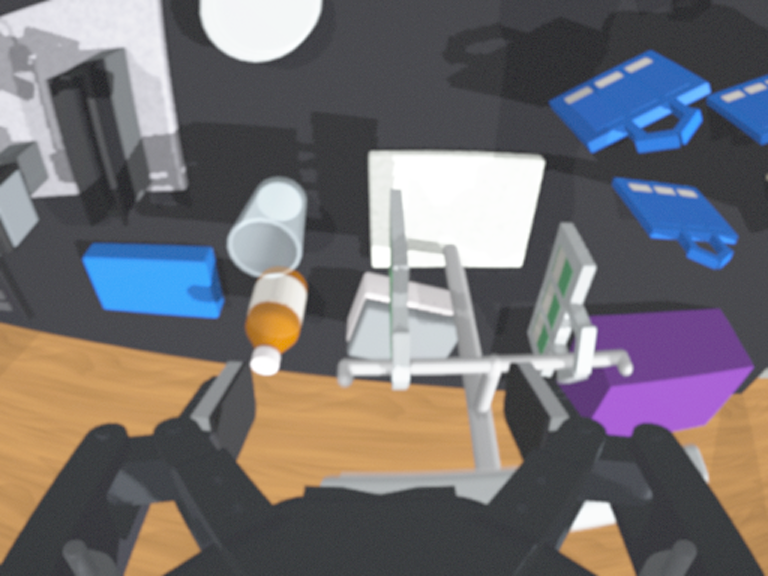

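The wrist view shows the tall carrier nearly edge-on between the fingers: near lower corner at about (396,191), crossing the rod at (400,367), rod right tip at (344,370).

```bash
python3 - <<'E'
from h import *
s=manip.sense();p=np.array(s["tcp_pos"]);q=s["eef_rot"];Q=R.from_quat([q[1],q[2],q[3],q[0]]).as_matrix()
y=.176;M=np.array([[np.cos(y),-np.sin(y),0],[np.sin(y),np.cos(y),0],[0,0,1]]);o=np.array([.6155,.183,0])
for n,u,v,z in[("foot",396,191,.091),("footR",391,191,.091),("footL",402,191,.091),("eyetop",401,386,.23),("rodcross",400,367,.2155),("rodR",365,368,.2155),("rodL",500,364,.2155),("tipR",344,362,.230),("baseNR",369,151,.015),("baseNL",544,156,.015)]:
    P=wz(u/1.5,v/1.5,z,p,Q);print(n,P.round(4),(M.T@(P-o)).round(4))
g=o+M@np.array([-.040,-.0595,.171])
for g in (g,):
    t=g+.002*Q[:,2];print(t.round(4),(Q.T@(t-p)*100).round(2))
# top-of-plate edge in image: predicted pixel for z=.186 near edge
E
```

```text
foot [0.5666 0.1136 0.091 ] [-0.0603 -0.0598  0.091 ]
footR [0.5672 0.1099 0.091 ] [-0.0604 -0.0635  0.091 ]
footL [0.5658 0.1181 0.091 ] [-0.0603 -0.0552  0.091 ]
eyetop [0.6175 0.122  0.23  ] [-0.0087 -0.0604  0.23  ]
rodcross [0.6176 0.1219 0.2155] [-0.0086 -0.0605  0.2155]
rodR [0.622  0.1006 0.2155] [-0.008  -0.0822  0.2155]
rodL [0.6063 0.1846 0.2155] [-0.0088  0.0032  0.2155]
tipR [0.5997 0.0859 0.23  ] [-0.0326 -0.0929  0.23  ]
baseNR [0.5717 0.0925 0.015 ] [-0.0589 -0.0814  0.015 ]
baseNL [0.544  0.2543 0.015 ] [-0.0579  0.0827  0.015 ]
[0.5874 0.1176 0.1692] [-0.55  1.26 15.14]
```

>>> arm_command:
  commands:
    - {"tx": -0.2,"ty": 1.2,"tz": 3.0,"roll": 0.0,"grip": 1.0}
    - {"tx": -0.2,"ty": 1.2,"tz": 8.0,"roll": 0.0,"grip": 1.0}
    - {"tx": -0.2,"ty": 1.2,"tz": 12.0,"roll": 0.0,"grip": 1.0}
    - {"tx": -0.2,"ty": 1.2,"tz": 15.0,"roll": 0.0,"grip": 1.0}
    - {"tx": -0.2,"ty": 1.2,"tz": 15.0,"roll": 0.0,"grip": 1.0}
  newtons: 40

```text
time_s: 8.38
tcp_pos: [0.5875, 0.1154, 0.1774]
eef_rot: [0.226, -0.079, 0.971, 0.019]
force: [0.1, 0.4, -0.6]
gripper_width: 0.0852
grip_force: 0.0
```

```bash
python3 st.py; python3 - <<'E'
from h import *
z=lambda im,x,y,w,h,k:cv2.resize(im[y:y+h,x:x+w],None,fx=k,fy=k,interpolation=cv2.INTER_CUBIC)
g=lambda im:np.clip(255*(im/255.)**0.6,0,255).astype(np.uint8)
s=manip.snapshot("side");w=manip.snapshot("wrist")
cv2.imwrite("pics/c3.png",g(np.hstack([z(s,190,70,130,150,3),z(w,200,60,136,150,3)])))
E
```

```text
8.38 q [ 0.003  0.297 -0.394  2.125  0.607  0.345  0.849] p [0.5875 0.1154 0.1774] F [ 0.1  0.4 -0.6] w 0.0852 gf 0.0
[[-0.886 -0.161  0.435]
 [-0.144  0.987  0.072]
 [-0.441  0.001 -0.898]]
```

View pics/c3.png

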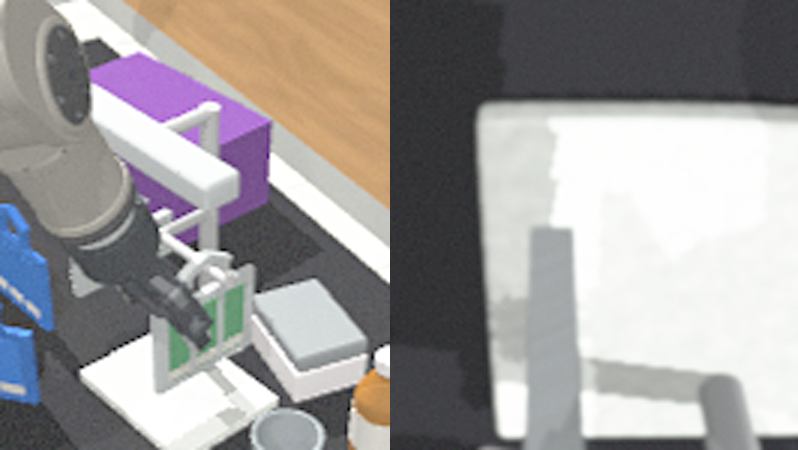

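The side crop shows the open fingers straddling the plate with the arm clear of the lamp. The wrist crop shows the plate's near lower corner centred at about (552,230). I'll recheck the settled pose and redo the w2 rays with the pose read before that picture.

```bash
python3 st.py; python3 - <<'E'
from h import *
y=.176;M=np.array([[np.cos(y),-np.sin(y),0],[np.sin(y),np.cos(y),0],[0,0,1]]);o=np.array([.6155,.183,0])
def rep(p,q,L):
    Q=R.from_quat([q[1],q[2],q[3],q[0]]).as_matrix()
    for n,u,v,z in L: P=wz(u,v,z,np.array(p),Q);print(n,(M.T@(P-o)).round(4))
rep([.5219,.0929,.3098],[.226,-.079,.971,.019],[("foot",264,127.3,.091),("rodcross",266.7,244.7,.2155),("baseNR",246,100.7,.015),("baseNL",362.7,104,.015)])
f=lambda x,y:(200+(x-390)/3,60+y/3)
s=manip.sense()
for p in([.5875,.1154,.1774],s["tcp_pos"]):
  rep(p,s["eef_rot"],[("foot",*f(552,229),.091),("baseNR",*f(478,104),.015),("baseFR",*f(497,437),.015),("post",*f(722,440),.2155)]);print()
E
```

```text
8.47 q [ 0.005  0.293 -0.396  2.124  0.606  0.345  0.85 ] p [0.5882 0.1158 0.1801] F [-0.  -0.1 -0. ] w 0.0854 gf 0.0
[[-0.884 -0.161  0.439]
 [-0.144  0.987  0.073]
 [-0.445  0.001 -0.896]]
foot [-0.0524 -0.0607  0.091 ]
rodcross [ 0.0041 -0.061   0.2155]
baseNR [-0.0511 -0.0829  0.015 ]
baseNL [-0.0501  0.0842  0.015 ]
foot [-0.0545 -0.0614  0.091 ]
baseNR [-0.0508 -0.0828  0.015 ]
baseFR [ 0.0882 -0.0841  0.015 ]
post [-0.1164 -0.0496  0.2155]

foot [-0.052  -0.0611  0.091 ]
baseNR [-0.0488 -0.0827  0.015 ]
baseFR [ 0.0918 -0.084   0.015 ]
post [-0.1128 -0.0485  0.2155]
```

The carrier's near edge is at stand x of about -0.054, y -0.061. The tool is centred but 11 mm too high, so I lower it and close.

>>> arm_command:
  commands:
    - {"tx": 0.5,"ty": 0.0,"tz": 1.1,"roll": 0.0,"grip": 1.0}
    - {"tx": 0.5,"ty": 0.0,"tz": 1.1,"roll": 0.0,"grip": 1.0}
  newtons: 40

```text
time_s: 8.72
tcp_pos: [0.5884, 0.1157, 0.1684]
eef_rot: [0.228, -0.079, 0.97, 0.019]
force: [-0.4, -0.7, 0.3]
gripper_width: 0.0854
grip_force: 0.0
```

>>> arm_command:
  commands:
    - {"tx": 0.0,"ty": 0.0,"tz": 0.0,"roll": 0.0,"grip": 0.0}
    - {"tx": 0.0,"ty": 0.0,"tz": 0.0,"roll": 0.0,"grip": -0.5}
    - {"tx": 0.0,"ty": 0.0,"tz": 0.0,"roll": 0.0,"grip": -1.0}
    - {"tx": 0.0,"ty": 0.0,"tz": 0.0,"roll": 0.0,"grip": -1.0}
    - {"tx": 0.0,"ty": 0.0,"tz": 0.0,"roll": 0.0,"grip": -1.0}
  newtons: 40

```text
time_s: 9.35
tcp_pos: [0.5886, 0.1161, 0.1673]
eef_rot: [0.228, -0.079, 0.97, 0.019]
force: [-0.8, -0.2, 1.5]
gripper_width: 0.0095
grip_force: 44.6
```

>>> arm_command:
  commands:
    - {"tx": 0.0,"ty": 0.0,"tz": 0.0,"roll": 0.0,"grip": -1.0}
    - {"tx": 0.0,"ty": 0.0,"tz": 0.0,"roll": 0.0,"grip": -1.0}
    - {"tx": 0.0,"ty": 0.0,"tz": 0.0,"roll": 0.0,"grip": -1.0}
  newtons: 50

```text
time_s: 9.72
tcp_pos: [0.5886, 0.1161, 0.1673]
eef_rot: [0.228, -0.079, 0.97, 0.019]
force: [-1.3, -0.7, 1.5]
gripper_width: 0.0096
grip_force: 49.1
```

```bash
python3 st.py
```

```text
9.72 q [-0.025  0.311 -0.364  2.134  0.649  0.318  0.805] p [0.5886 0.1161 0.1673] F [-1.3 -0.7  1.5] w 0.0096 gf 49.1
[[-0.884 -0.162  0.439]
 [-0.144  0.987  0.073]
 [-0.445  0.001 -0.896]]
```

>>> arm_command:
  commands:
    - {"tx": 0.0,"ty": 0.0,"tz": 0.0,"roll": 0.0,"grip": -1.0}
    - {"tx": -0.4,"ty": 0.0,"tz": -0.8,"roll": 0.0,"grip": -1.0}
    - {"tx": -0.8,"ty": 0.0,"tz": -1.5,"roll": 0.0,"grip": -1.0}
    - {"tx": -0.8,"ty": 0.0,"tz": -1.5,"roll": 0.0,"grip": -1.0}
  newtons: 80

```text
time_s: 10.22
tcp_pos: [0.5895, 0.1161, 0.1851]
eef_rot: [0.228, -0.078, 0.97, 0.019]
force: [-0.1, -0.4, -1.7]
gripper_width: 0.0091
grip_force: 79.6
```

```bash
python3 st.py; python3 - <<'E'
from h import *
z=lambda im,x,y,w,h,k:cv2.resize(im[y:y+h,x:x+w],None,fx=k,fy=k,interpolation=cv2.INTER_CUBIC)
g=lambda im:np.clip(255*(im/255.)**0.6,0,255).astype(np.uint8)
s=manip.snapshot("side");w=manip.snapshot("wrist")
cv2.imwrite("pics/c4.png",g(np.hstack([z(s,215,100,100,120,4),z(w,200,60,100,120,4)])))
E
```

```text
10.22 q [ 0.018  0.288 -0.41   2.117  0.592  0.356  0.865] p [0.5895 0.1161 0.1851] F [-0.1 -0.4 -1.7] w 0.0091 gf 79.6
[[-0.884 -0.161  0.44 ]
 [-0.143  0.987  0.073]
 [-0.446  0.002 -0.895]]
```

View pics/c4.png

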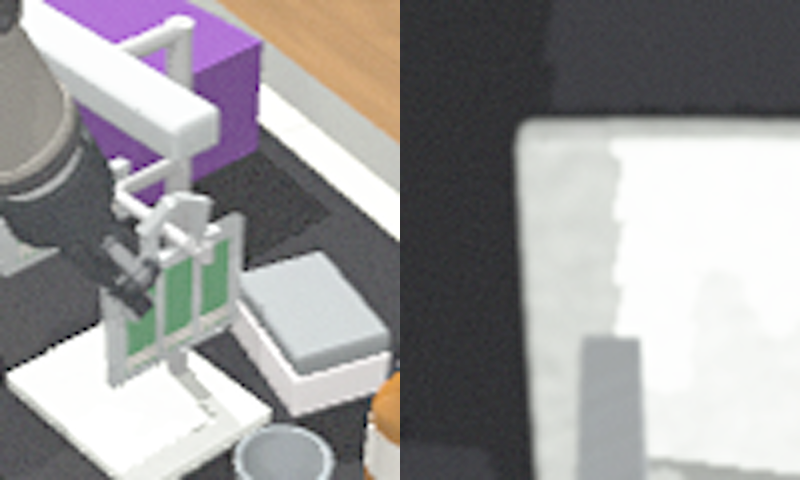

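The side crop shows the carrier lifted about 17 mm, with the eye peak above the rod and the plate upright. The wrist crop shows its near lower corner at (611,338). Next I slide it outward along the peg, then up.

>>> arm_command:
  commands:
    - {"tx": 0.0,"ty": -1.0,"tz": 0.0,"roll": 0.0,"grip": -1.0}
    - {"tx": 0.0,"ty": -2.2,"tz": 0.0,"roll": 0.0,"grip": -1.0}
    - {"tx": 0.0,"ty": -3.6,"tz": 0.0,"roll": 0.0,"grip": -1.0}
    - {"tx": 0.0,"ty": -5.0,"tz": 0.0,"roll": 0.0,"grip": -1.0}
    - {"tx": 0.0,"ty": -6.3,"tz": 0.0,"roll": 0.0,"grip": -1.0}
  newtons: 80

```text
time_s: 10.95
tcp_pos: [0.5991, 0.0524, 0.1837]
eef_rot: [0.227, -0.078, 0.971, 0.019]
force: [-0.6, -0.4, -2.3]
gripper_width: 0.0092
grip_force: 79.5
```

```bash
python3 st.py; python3 - <<'E'
from h import *
# carrier near lower corner relative to tool, from c4
p=np.array([.5895,.1161,.1851]);q=[.228,-.078,.97,.019];Q=R.from_quat([q[1],q[2],q[3],q[0]]).as_matrix()
P=wz(252.75,144.5,.1088,p,Q);print("corner",P.round(4),"rel",(P-p).round(4))
print("base corner",wz(200+(518-400)/4,60+120/4,.015,p,Q).round(4),"expect",(.5828,.0928))
E
```

```text
10.95 q [ 0.209  0.3   -0.472  2.111  0.495  0.335  1.084] p [0.5991 0.0524 0.1837] F [-0.6 -0.4 -2.3] w 0.0092 gf 79.5
[[-0.885 -0.161  0.438]
 [-0.144  0.987  0.072]
 [-0.444  0.001 -0.896]]
corner [0.5745 0.1129 0.1088] rel [-0.015  -0.0032 -0.0763]
base corner [0.5809 0.0928 0.015 ] expect (0.5828, 0.0928)
```

The carrier is off the peg and its foot is 76 mm below the TCP and 45 mm ahead of it, as expected. I raise it and stop short of the slot to measure the slot with the wrist camera.

>>> arm_command:
  commands:
    - {"tx": -1.3,"ty": -0.5,"tz": -2.7,"roll": 0.0,"grip": -1.0}
    - {"tx": -2.6,"ty": -1.0,"tz": -5.4,"roll": 0.0,"grip": -1.0}
    - {"tx": -2.0,"ty": -5.0,"tz": -7.0,"roll": 0.03,"grip": -1.0}
    - {"tx": 0.5,"ty": -9.0,"tz": -8.5,"roll": 0.06,"grip": -1.0}
    - {"tx": 3.0,"ty": -12.0,"tz": -9.5,"roll": 0.073,"grip": -1.0}
  newtons: 80

```text
time_s: 11.58
tcp_pos: [0.5496, -0.0786, 0.2557]
eef_rot: [0.227, -0.042, 0.973, 0.027]
force: [-0.2, 0.4, -1.5]
gripper_width: 0.0092
grip_force: 79.6
```

>>> arm_command:
  commands:
    - {"tx": 2.0,"ty": 0.0,"tz": -1.0,"roll": 0.0,"grip": -1.0}
    - {"tx": 4.0,"ty": -1.0,"tz": -1.5,"roll": 0.0,"grip": -1.0}
    - {"tx": 4.0,"ty": -1.0,"tz": -1.5,"roll": 0.0,"grip": -1.0}
  newtons: 80

```text
time_s: 11.95
tcp_pos: [0.5073, -0.0915, 0.2501]
eef_rot: [0.226, -0.042, 0.973, 0.027]
force: [0.3, 0.8, -1.4]
gripper_width: 0.0088
grip_force: 79.6
```

```bash
python3 st.py; python3 - <<'E'
from h import *
import json
s=manip.sense();w=manip.snapshot("wrist");s2=manip.sense()
json.dump([list(map(float,s["tcp_pos"])),list(map(float,s["eef_rot"]))],open("w5.json","w"))
print(s["tcp_pos"],s2["tcp_pos"])
cv2.imwrite("pics/w5raw.png",w)
t=manip.snapshot("top");cv2.imwrite("pics/top5.png",t)
b=np.clip(255*(cv2.resize(w,(800,600),interpolation=cv2.INTER_CUBIC)/255.)**.5,0,255).astype(np.uint8)
cv2.imwrite("pics/w5.png",b)
E
```

```text
11.95 q [ 0.851  0.089 -0.734  2.185 -0.157  0.455  1.914] p [ 0.5073 -0.0915  0.2501] F [ 0.3  0.8 -1.4] w 0.0088 gf 79.6
[[-0.895 -0.093  0.437]
 [-0.069  0.995  0.071]
 [-0.441  0.033 -0.897]]
[ 0.50725678 -0.09153881  0.25013609] [ 0.50862766 -0.09076973  0.25087118]
```

View pics/w5.png

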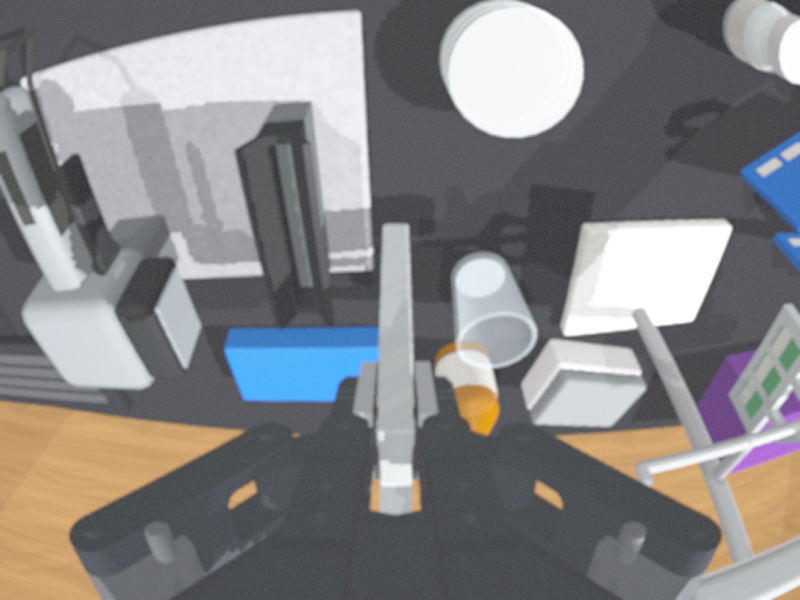

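The wrist view shows the carrier vertical between the fingers, its near lower corner at (396,226). The slot holder runs from about (238,150)/(311,103) to (278,322)/(330,290), with a light flare face between (280,145) and (305,285). The station's +y edge runs from (360,12) to (372,270). I'll get exact edges from intensity profiles.

```bash
python3 - <<'E'
from h import *
import json
p,q=json.load(open("w5.json"));p=np.array(p);Q=R.from_quat([q[1],q[2],q[3],q[0]]).as_matrix()
w=cv2.cvtColor(cv2.imread("pics/w5raw.png"),cv2.COLOR_BGR2GRAY).astype(float)
k=1.5625
for n,u,v,z in[("edgeN",360,12,.012),("edgeF",372,270,.012),("NR",238,150,.092),("FR",278,322,.092),("N?",311,103,.05),("N?",311,103,.092),("strip N",285,143,.092),("strip F",305,285,.092),("carrier",396,226,p[2]-.0763)]:
    print(n,wz(u/k,v/k,z,p,Q).round(4))
a=.097;c=np.array([.563,-.149]);ex=np.array([np.cos(a),np.sin(a)]);ey=np.array([-ex[1],ex[0]])
m=np.array(manip.calibration("wrist")["mount"]);cal=manip.calibration("wrist")
def wp(P):
    d=np.linalg.inv(m)@np.append(Q.T@(P-p),1);t=np.arctan2(np.hypot(d[0],d[1]),d[2]);r=np.hypot(d[0],d[1]);return cal["cx"]+cal["fx"]*t*d[0]/r,cal["cy"]+cal["fy"]*t*d[1]/r
def samp(x,y,z):
    P=np.append(c+x*ex+y*ey,z);u,v=wp(P);return cv2.getRectSubPix(w.astype(np.float32),(1,1),(u,v))[0,0]
ys=np.arange(-34,50,2)
print("cam",(p+Q@m[:3,3]).round(3));print("y",ys.tolist())
for x in(-.05,-.03,-.01,.01,.03):print(x,[int(np.mean([samp(x+d,y/1000,.092) for d in(-.004,0,.004)])) for y in ys])
xs=np.arange(-100,100,4);print("x",xs.tolist())
for y in(-.02,-.012,0,.012,.02):print(y,[int(samp(x/1000,y,.092)) for x in xs])
E
```

```text
edgeN [ 0.4296 -0.1144  0.012 ]
edgeF [ 0.6468 -0.0917  0.012 ]
NR [ 0.4983 -0.1769  0.092 ]
FR [ 0.6353 -0.1621  0.092 ]
N? [ 0.4839 -0.1401  0.05  ]
N? [ 0.4696 -0.135   0.092 ]
strip N [ 0.4937 -0.1494  0.092 ]
strip F [ 0.5977 -0.1403  0.092 ]
carrier [ 0.4917 -0.0908  0.1738]
cam [ 0.388 -0.106  0.33 ]
y [-34, -32, -30, -28, -26, -24, -22, -20, -18, -16, -14, -12, -10, -8, -6, -4, -2, 0, 2, 4, 6, 8, 10, 12, 14, 16, 18, 20, 22, 24, 26, 28, 30, 32, 34, 36, 38, 40, 42, 44, 46, 48]
-0.05 [139, 138, 137, 136, 137, 84, 23, 18, 31, 34, 34, 34, 35, 35, 34, 25, 14, 22, 48, 52, 53, 62, 29, 19, 19, 39, 55, 63, 92, 154, 185, 185, 189, 188, 186, 190, 193, 194, 191, 190, 188, 211]
-0.03 [136, 138, 137, 137, 137, 92, 26, 20, 28, 34, 34, 34, 35, 34, 33, 27, 16, 21, 45, 51, 54, 65, 35, 19, 20, 32, 48, 58, 87, 148, 187, 189, 193, 196, 193, 191, 194, 194, 193, 188, 189, 212]
-0.01 [104, 106, 108, 112, 120, 93, 31, 21, 31, 34, 35, 35, 34, 34, 34, 28, 17, 18, 43, 50, 53, 62, 40, 20, 20, 29, 45, 48, 52, 65, 95, 97, 97, 98, 97, 97, 97, 96, 96, 97, 99, 120]
0.01 [119, 119, 119, 116, 113, 91, 34, 20, 28
[... 896 characters left out ...]
, 34, 34, 29, 19, 18, 18, 16, 17, 17, 16, 18, 17, 25, 33, 55, 57, 57, 58, 60]
0 [217, 202, 133, 81, 56, 19, 19, 34, 28, 24, 25, 23, 21, 21, 22, 21, 21, 21, 20, 19, 20, 16, 17, 19, 18, 18, 17, 18, 18, 18, 17, 16, 17, 16, 16, 14, 16, 17, 16, 18, 24, 32, 33, 31, 34, 55, 57, 59, 58, 61]
0.012 [223, 221, 69, 61, 53, 19, 19, 19, 19, 18, 18, 20, 19, 19, 18, 19, 19, 19, 18, 19, 19, 21, 21, 20, 20, 20, 21, 20, 19, 21, 23, 21, 21, 21, 22, 20, 20, 21, 19, 19, 19, 25, 31, 30, 34, 57, 58, 57, 58, 61]
0.02 [229, 223, 74, 69, 89, 91, 92, 90, 65, 68, 68, 65, 64, 62, 61, 60, 59, 58, 56, 54, 53, 53, 49, 47, 44, 44, 44, 42, 43, 43, 42, 41, 42, 41, 38, 22, 20, 21, 20, 20, 21, 22, 21, 21, 29, 53, 57, 58, 58, 59]
```

Both the wrist-only and top-only measurements give the same goal: TCP at about (0.5225, -0.1575) puts the foot over the slot. The known 50 mm offset from the station edge agrees too. I move above it with the foot about 2 cm over the rim.

>>> arm_command:
  commands:
    - {"tx": 0.0,"ty": -3.0,"tz": 0.0,"roll": 0.0,"grip": -1.0}
    - {"tx": 0.0,"ty": -7.0,"tz": 0.5,"roll": 0.0,"grip": -1.0}
    - {"tx": 1.0,"ty": -7.0,"tz": 3.0,"roll": 0.0,"grip": -1.0}
    - {"tx": 1.9,"ty": -7.0,"tz": 5.6,"roll": 0.0,"grip": -1.0}
    - {"tx": 1.9,"ty": -7.0,"tz": 5.6,"roll": 0.0,"grip": -1.0}
  newtons: 80

```text
time_s: 12.68
tcp_pos: [0.5232, -0.1553, 0.1884]
eef_rot: [0.225, -0.044, 0.973, 0.029]
force: [-0.7, 1.2, -3.3]
gripper_width: 0.0092
grip_force: 79.3
```

```bash
python3 - <<'E'
from h import *
manip.snapshot("top")
E
python3 st.py; python3 - <<'E'
from h import *
s=manip.sense();p=np.array(s["tcp_pos"]);q=s["eef_rot"];Q=R.from_quat([q[1],q[2],q[3],q[0]]).as_matrix()
w=cv2.cvtColor(manip.snapshot("wrist"),cv2.COLOR_BGR2GRAY).astype(np.float32);cv2.imwrite("pics/w6.png",w)
cv2.imwrite("pics/side6.png",manip.snapshot("side"))
cal=manip.calibration("wrist");m=np.array(cal["mount"])
def wp(P):
    d=np.linalg.inv(m)@np.append(Q.T@(P-p),1);r=np.hypot(d[0],d[1]);t=np.arctan2(r,d[2]);return cal["cx"]+cal["fx"]*t*d[0]/r,cal["cy"]+cal["fy"]*t*d[1]/r
a=.098;c=np.array([.5669,-.151]);ex=np.array([np.cos(a),np.sin(a)]);ey=np.array([-ex[1],ex[0]])
samp=lambda x,y,z:int(cv2.getRectSubPix(w,(1,1),wp(np.append(c+x*ex+y*ey,z)))[0,0])
print("cam",(p+Q@m[:3,3]).round(3))
ys=range(-40,41,2);print(list(ys))
print("rim, x=-.066",[samp(-.066,y/1e3,.092) for y in ys]);print("x=-.062",[samp(-.062,y/1e3,.092) for y in ys])
zf=p[2]-.0763;print("foot z",zf);
for x in(-.058,-.054):print("plate foot",[samp(x,y/1e3,zf) for y in ys])
xs=range(-100,-30,2);print(list(xs))
for y in(-.02,-.014,.02,.014):print("rim y",y,[samp(x/1e3,y,.092) for x in xs])
print("plate",[samp(x/1e3,.0,zf) for x in xs])
E
```

```text
12.72 q [ 0.866  0.258 -0.65   2.174 -0.099  0.34   2.012] p [ 0.524  -0.1556  0.1899] F [ 0.1 -1.5 -2.3] w 0.0094 gf 79.3
[[-0.894 -0.098  0.438]
 [-0.073  0.995  0.075]
 [-0.443  0.035 -0.896]]
cam [ 0.405 -0.171  0.27 ]
[-40, -38, -36, -34, -32, -30, -28, -26, -24, -22, -20, -18, -16, -14, -12, -10, -8, -6, -4, -2, 0, 2, 4, 6, 8, 10, 12, 14, 16, 18, 20, 22, 24, 26, 28, 30, 32, 34, 36, 38, 40]
rim, x=-.066 [133, 131, 130, 131, 131, 129, 129, 130, 131, 65, 24, 30, 32, 32, 31, 33, 32, 43, 50, 52, 68, 70, 69, 35, 18, 18, 17, 19, 17, 23, 41, 90, 183, 182, 185, 203, 221, 76, 31, 31, 31]
x=-.062 [131, 132, 132, 130, 131, 130, 131, 132, 135, 69, 20, 26, 32, 33, 32, 32, 32, 46, 50, 50, 58, 69, 70, 33, 20, 17, 20, 17, 18, 25, 41, 92, 184, 183, 177, 182, 220, 78, 32, 31, 32]
foot z 0.11357046709683086
plate foot [132, 136, 133, 132, 131, 128, 130, 132, 133, 133, 95, 19, 21, 32, 32, 32, 32, 41, 76, 141, 139, 139, 140, 149, 14, 13, 14, 17, 30, 41, 167, 190, 185, 187, 186, 42, 17, 16, 16, 15, 16]
plate foot [129, 131, 130, 130, 128, 135, 135, 133, 128, 128, 92, 21, 20, 33, 32, 33, 33, 38, 87, 1
[... 513 characters left out ...]
16, 28, 33, 33, 32, 32, 32, 33, 33, 34, 32, 32, 32, 32, 31, 31, 32, 32, 33, 33, 33, 33, 32]
rim y 0.02 [220, 215, 218, 215, 211, 213, 211, 211, 210, 190, 178, 184, 178, 106, 31, 41, 42, 41, 40, 41, 40, 39, 41, 41, 39, 39, 39, 39, 38, 38, 39, 36, 34, 32, 33]
rim y 0.014 [219, 217, 221, 220, 211, 204, 188, 184, 183, 180, 176, 86, 17, 18, 19, 17, 20, 19, 17, 17, 18, 18, 17, 17, 17, 16, 15, 17, 14, 14, 15, 15, 13, 15, 16]
plate [57, 39, 18, 18, 17, 19, 22, 24, 63, 68, 68, 69, 67, 65, 64, 68, 69, 68, 69, 67, 95, 139, 142, 140, 142, 144, 142, 141, 143, 143, 142, 142, 144, 143, 143][ WARN:0@1.651] global loadsave.cpp:1063 imwrite_ Unsupported depth image for selected encoder is fallbacked to CV_8U.
```

The near-symmetric wrist profile puts the slot centre at y ≈ 0 and x ≈ 0 in my slot frame. The carrier foot is at +1.5 mm across and within about 1 mm along. I correct the sideways error and lower.

>>> arm_command:
  commands:
    - {"tx": 0.5,"ty": -0.2,"tz": 1.0,"roll": 0.0,"grip": -1.0}
    - {"tx": 1.0,"ty": -0.25,"tz": 2.0,"roll": 0.0,"grip": -1.0}
    - {"tx": 1.5,"ty": -0.27,"tz": 3.0,"roll": 0.0,"grip": -1.0}
    - {"tx": 2.0,"ty": -0.3,"tz": 4.0,"roll": 0.0,"grip": -1.0}
    - {"tx": 2.0,"ty": -0.3,"tz": 4.0,"roll": 0.0,"grip": -1.0}
  newtons: 80

```text
time_s: 13.45
tcp_pos: [0.5227, -0.1576, 0.144]
eef_rot: [0.226, -0.043, 0.973, 0.028]
force: [1.3, 1.6, -2.3]
gripper_width: 0.0091
grip_force: 79.5
```

```bash
python3 st.py
```

```text
13.45 q [ 0.803  0.336 -0.589  2.213 -0.041  0.228  1.977] p [ 0.5227 -0.1576  0.144 ] F [ 1.3  1.6 -2.3] w 0.0091 gf 79.5
[[-0.894 -0.097  0.437]
 [-0.072  0.995  0.074]
 [-0.442  0.035 -0.897]]
```

>>> arm_command:
  commands:
    - {"tx": 0.3,"ty": 0.0,"tz": 0.6,"roll": 0.0,"grip": -1.0}
    - {"tx": 0.55,"ty": -0.05,"tz": 1.1,"roll": 0.0,"grip": -1.0}
    - {"tx": 0.7,"ty": -0.05,"tz": 1.4,"roll": 0.0,"grip": -1.0}
    - {"tx": 0.7,"ty": -0.05,"tz": 1.4,"roll": 0.0,"grip": -1.0}
  newtons: 80

```text
time_s: 13.95
tcp_pos: [0.5231, -0.1578, 0.1293]
eef_rot: [0.226, -0.043, 0.973, 0.028]
force: [-0.1, 0.8, -3.0]
gripper_width: 0.0088
grip_force: 79.5
```

```bash
python3 st.py
```

```text
13.95 q [ 0.779  0.362 -0.565  2.224 -0.021  0.189  1.964] p [ 0.5231 -0.1578  0.1293] F [-0.1  0.8 -3. ] w 0.0088 gf 79.5
[[-0.894 -0.097  0.438]
 [-0.072  0.995  0.073]
 [-0.443  0.034 -0.896]]
```

>>> arm_command:
  commands:
    - {"tx": 0.1,"ty": 0.0,"tz": 0.2,"roll": 0.0,"grip": -1.0}
    - {"tx": 0.15,"ty": 0.0,"tz": 0.3,"roll": 0.0,"grip": -1.0}
    - {"tx": 0.15,"ty": 0.0,"tz": 0.3,"roll": 0.0,"grip": -1.0}
  newtons: 80

```text
time_s: 14.32
tcp_pos: [0.5235, -0.1578, 0.1268]
eef_rot: [0.227, -0.044, 0.973, 0.027]
force: [-4.0, 1.4, 4.9]
gripper_width: 0.0088
grip_force: 80.9
```

```bash
python3 st.py
```

```text
14.32 q [ 0.776  0.367 -0.562  2.226 -0.012  0.181  1.957] p [ 0.5235 -0.1578  0.1268] F [-4.   1.4  4.9] w 0.0088 gf 80.9
[[-0.893 -0.097  0.439]
 [-0.072  0.995  0.073]
 [-0.444  0.033 -0.895]]
```

The contact force came at foot height of about 0.0505 m, which is the slot floor at 0.050. Now I release.

>>> arm_command:
  commands:
    - {"tx": 0.0,"ty": 0.0,"tz": 0.0,"roll": 0.0,"grip": -0.6}
    - {"tx": 0.0,"ty": 0.0,"tz": 0.0,"roll": 0.0,"grip": -0.4}
    - {"tx": 0.0,"ty": 0.0,"tz": 0.0,"roll": 0.0,"grip": -0.2}
    - {"tx": 0.0,"ty": 0.0,"tz": 0.0,"roll": 0.0,"grip": -0.2}
  newtons: 20

```text
time_s: 14.82
tcp_pos: [0.5234, -0.1581, 0.1263]
eef_rot: [0.227, -0.043, 0.973, 0.027]
force: [-0.3, 1.0, 0.2]
gripper_width: 0.0345
grip_force: 0.0
```

```bash
python3 st.py; python3 - <<'E'
from h import *
s=manip.sense();p=np.array(s["tcp_pos"]);q=s["eef_rot"];Q=R.from_quat([q[1],q[2],q[3],q[0]]).as_matrix()
w=cv2.cvtColor(manip.snapshot("wrist"),cv2.COLOR_BGR2GRAY).astype(np.float32)
cal=manip.calibration("wrist");m=np.array(cal["mount"])
def wp(P):
    d=np.linalg.inv(m)@np.append(Q.T@(P-p),1);r=np.hypot(d[0],d[1]);t=np.arctan2(r,d[2]);return cal["cx"]+cal["fx"]*t*d[0]/r,cal["cy"]+cal["fy"]*t*d[1]/r
a=.098;c=np.array([.5669,-.151]);ex=np.array([np.cos(a),np.sin(a)]);ey=np.array([-ex[1],ex[0]])
samp=lambda x,y,z:int(cv2.getRectSubPix(w,(1,1),wp(np.append(c+x*ex+y*ey,z)))[0,0])
ys=range(-24,25,2);print(list(ys))
for z in(.095,.11,.125,.14):print("plate near edge z",z,[samp(-.0595,y/1e3,z) for y in ys])
E
```

```text
14.82 q [ 0.776  0.368 -0.562  2.226 -0.012  0.18   1.957] p [ 0.5234 -0.1581  0.1263] F [-0.3  1.   0.2] w 0.0345 gf 0.0
[[-0.893 -0.096  0.439]
 [-0.071  0.995  0.073]
 [-0.444  0.034 -0.896]]
[-24, -22, -20, -18, -16, -14, -12, -10, -8, -6, -4, -2, 0, 2, 4, 6, 8, 10, 12, 14, 16, 18, 20, 22, 24]
plate near edge z 0.095 [127, 97, 20, 18, 16, 16, 16, 16, 18, 115, 140, 142, 139, 120, 104, 16, 15, 14, 15, 14, 15, 24, 32, 139, 170]
plate near edge z 0.11 [131, 128, 114, 20, 15, 14, 14, 13, 13, 86, 121, 119, 117, 118, 101, 13, 13, 14, 13, 14, 32, 60, 93, 60, 25]
plate near edge z 0.125 [94, 94, 23, 49, 20, 14, 16, 18, 16, 88, 121, 119, 116, 119, 67, 14, 13, 14, 19, 77, 94, 76, 20, 21, 21]
plate near edge z 0.14 [116, 27, 30, 17, 29, 19, 15, 15, 15, 85, 116, 117, 119, 116, 57, 13, 14, 18, 17, 22, 113, 97, 48, 23, 22]
```

The profiles show the plate vertical and centred in the slot, with grip force 0. I open fully, withdraw along the tool axis, and go to a standoff behind the scanner grip.

>>> arm_command:
  commands:
    - {"tx": 0.0,"ty": 0.0,"tz": 0.0,"roll": 0.0,"grip": 0.3}
    - {"tx": 0.0,"ty": 0.0,"tz": -3.0,"roll": 0.0,"grip": 0.6}
    - {"tx": 0.0,"ty": 0.0,"tz": -8.0,"roll": 0.0,"grip": 1.0}
    - {"tx": 0.0,"ty": 0.0,"tz": -13.0,"roll": 0.0,"grip": 1.0}
    - {"tx": 0.0,"ty": 0.0,"tz": -13.0,"roll": 0.0,"grip": 1.0}
  newtons: 20

```text
time_s: 15.5
tcp_pos: [0.4662, -0.1704, 0.2455]
eef_rot: [0.228, -0.041, 0.972, 0.024]
force: [-0.0, -1.1, -0.1]
gripper_width: 0.0852
grip_force: 0.0
```

>>> arm_command:
  commands:
    - {"tx": 1.0,"ty": -5.0,"tz": 0.0,"roll": 0.0,"grip": 1.0}
    - {"tx": 2.2,"ty": -10.0,"tz": 0.0,"roll": 0.0,"grip": 1.0}
    - {"tx": 3.3,"ty": -14.2,"tz": 0.0,"roll": 0.0,"grip": 1.0}
    - {"tx": 3.3,"ty": -14.2,"tz": 0.0,"roll": 0.0,"grip": 1.0}
  newtons: 20

```text
time_s: 16.0
tcp_pos: [0.4497, -0.314, 0.2215]
eef_rot: [0.226, -0.041, 0.973, 0.028]
force: [0.8, 1.0, -0.3]
gripper_width: 0.0856
grip_force: 0.0
```

```bash
python3 -c "
from h import *
manip.snapshot('top');manip.snapshot('top')"; python3 st.py; python3 - <<'E'
from h import *
s=manip.sense();p=np.array(s["tcp_pos"]);q=s["eef_rot"];Q=R.from_quat([q[1],q[2],q[3],q[0]]).as_matrix()
w=cv2.cvtColor(manip.snapshot("wrist"),cv2.COLOR_BGR2GRAY).astype(np.float32);cv2.imwrite("pics/w8.png",w.astype(np.uint8))
cal=manip.calibration("wrist");m=np.array(cal["mount"])
def wp(P):
    d=np.linalg.inv(m)@np.append(Q.T@(P-p),1);r=np.hypot(d[0],d[1]);t=np.arctan2(r,d[2]);return cal["cx"]+cal["fx"]*t*d[0]/r,cal["cy"]+cal["fy"]*t*d[1]/r
a=.098;ex=np.array([np.cos(a),np.sin(a)]);ey=np.array([-ex[1],ex[0]]);c=np.array([.5669,-.151])-.08*ex-.15*ey
samp=lambda x,y,z:int(cv2.getRectSubPix(w,(1,1),wp(np.append(c+x*ex+y*ey,z)))[0,0])
print("grip",c,"cam lateral",((p+Q@m[:3,3])[:2]-c)@ey, (p+Q@m[:3,3])[2])
ys=range(-40,61,2);print(list(ys))
for x in(-.045,-.03,-.015,0,.015,.03):print(x,[samp(x,y/1e3,.133) for y in ys])
xs=range(-100,60,4);print(list(xs))
for y in (0,.034):print(y,[samp(x/1e3,y,.133) for x in xs])
E
```

```text
16.1 q [ 1.371  0.287 -0.794  2.073 -0.235  0.55   2.473] p [ 0.4507 -0.3099  0.2222] F [0.8 1.  0.1] w 0.086 gf 0.0
[[-0.894 -0.097  0.438]
 [-0.072  0.995  0.075]
 [-0.443  0.036 -0.896]]
grip [ 0.50196033 -0.30810773] cam lateral -0.0003849506253467824 0.30232705190397674
[-40, -38, -36, -34, -32, -30, -28, -26, -24, -22, -20, -18, -16, -14, -12, -10, -8, -6, -4, -2, 0, 2, 4, 6, 8, 10, 12, 14, 16, 18, 20, 22, 24, 26, 28, 30, 32, 34, 36, 38, 40, 42, 44, 46, 48, 50, 52, 54, 56, 58, 60]
-0.045 [39, 90, 225, 243, 245, 245, 244, 242, 243, 243, 243, 187, 154, 120, 150, 182, 210, 219, 221, 222, 224, 225, 226, 227, 229, 230, 228, 159, 120, 123, 122, 122, 119, 118, 120, 122, 118, 118, 119, 121, 123, 123, 125, 125, 126, 125, 122, 120, 121, 121, 120]
-0.03 [39, 85, 159, 160, 158, 159, 162, 170, 169, 159, 158, 158, 148, 91, 113, 172, 206, 175, 159, 142, 128, 131, 134, 180, 202, 211, 212, 120, 118, 120, 121, 121, 120, 120, 106, 89, 96, 156, 141, 123, 120, 125, 130, 122, 124, 126, 123, 121, 120, 123, 124]
-0.015 [39, 101, 159, 162, 162, 164, 163, 161, 159, 161, 165, 167, 157, 87, 106, 137, 165,
[... 745 characters left out ...]
, 218, 221, 224, 224, 227, 228, 229, 230, 196, 107, 97, 107, 110, 111, 74, 24, 23, 30, 40, 47, 43, 34, 34, 34, 34, 34, 35, 35, 35, 34, 35, 35]
[-100, -96, -92, -88, -84, -80, -76, -72, -68, -64, -60, -56, -52, -48, -44, -40, -36, -32, -28, -24, -20, -16, -12, -8, -4, 0, 4, 8, 12, 16, 20, 24, 28, 32, 36, 40, 44, 48, 52, 56]
0 [238, 244, 242, 242, 229, 186, 106, 61, 100, 152, 203, 216, 224, 224, 224, 223, 224, 206, 54, 52, 53, 53, 52, 55, 54, 52, 59, 63, 60, 62, 122, 222, 221, 221, 220, 221, 221, 220, 219, 219]
0.034 [240, 244, 242, 245, 245, 241, 245, 247, 173, 142, 123, 120, 117, 116, 119, 124, 161, 163, 113, 31, 25, 29, 39, 37, 36, 36, 37, 35, 38, 41, 41, 41, 41, 39, 39, 40, 40, 40, 44, 45]
```

Grip and trigger are where predicted: grip y from -15 to +14 mm, trigger outer face at +39 mm. Next I move in along the tool axis with the jaw centre biased +5 mm.

>>> arm_command:
  commands:
    - {"tx": 0.0,"ty": -0.1,"tz": 4.0,"roll": 0.0,"grip": 1.0}
    - {"tx": 0.0,"ty": -0.1,"tz": 8.0,"roll": 0.0,"grip": 1.0}
    - {"tx": 0.0,"ty": -0.1,"tz": 11.6,"roll": 0.0,"grip": 1.0}
    - {"tx": 0.0,"ty": -0.1,"tz": 11.6,"roll": 0.0,"grip": 1.0}
  newtons: 20

```text
time_s: 16.65
tcp_pos: [0.5018, -0.2999, 0.1176]
eef_rot: [0.225, -0.045, 0.973, 0.03]
force: [-0.8, -0.2, 0.2]
gripper_width: 0.0851
grip_force: 0.0
```

```bash
python3 st.py
```

```text
16.65 q [ 1.127  0.49  -0.648  2.09  -0.08   0.31   2.323] p [ 0.5018 -0.2999  0.1176] F [-0.8 -0.2  0.2] w 0.0851 gf 0.0
[[-0.894 -0.102  0.436]
 [-0.075  0.994  0.078]
 [-0.441  0.038 -0.897]]
```

>>> arm_command:
  commands:
    - {"tx": 0.0,"ty": -0.3,"tz": 0.0,"roll": 0.0,"grip": 0.6}
    - {"tx": 0.0,"ty": -0.3,"tz": 0.0,"roll": 0.0,"grip": 0.3}
    - {"tx": 0.0,"ty": -0.3,"tz": 0.0,"roll": 0.0,"grip": 0.1}
    - {"tx": 0.0,"ty": -0.3,"tz": 0.0,"roll": 0.0,"grip": -0.05}
    - {"tx": 0.0,"ty": -0.3,"tz": 0.0,"roll": 0.0,"grip": -0.3}
  newtons: 30

```text
time_s: 17.27
tcp_pos: [0.5006, -0.3024, 0.1201]
eef_rot: [0.225, -0.046, 0.973, 0.029]
force: [-7.2, 11.7, 10.4]
gripper_width: 0.0405
grip_force: 29.2
```

>>> arm_command:
  commands:
    - {"tx": 0.0,"ty": 0.0,"tz": 0.0,"roll": 0.0,"grip": -0.3}
    - {"tx": 0.0,"ty": 0.0,"tz": 0.0,"roll": 0.0,"grip": -0.3}
    - {"tx": 0.0,"ty": 0.0,"tz": 0.0,"roll": 0.0,"grip": -0.3}
    - {"tx": 0.0,"ty": 0.0,"tz": 0.0,"roll": 0.0,"grip": -0.3}
  newtons: 30

```text
time_s: 17.77
tcp_pos: [0.5006, -0.3024, 0.1201]
eef_rot: [0.225, -0.046, 0.973, 0.029]
force: [-6.9, 10.8, 9.5]
gripper_width: 0.0404
grip_force: 29.1
```

```bash
python3 st.py
```

```text
17.77 q [ 1.135  0.487 -0.652  2.086 -0.079  0.319  2.328] p [ 0.5006 -0.3024  0.1201] F [-6.9 10.8  9.5] w 0.0404 gf 29.1
[[-0.894 -0.104  0.435]
 [-0.077  0.994  0.078]
 [-0.441  0.036 -0.897]]
```

The jaws stopped at 40.4 mm with 29 N, which matches the fully squeezed 40 mm. Now I release and withdraw.

>>> arm_command:
  commands:
    - {"tx": 0.0,"ty": 0.0,"tz": 0.0,"roll": 0.0,"grip": 0.2}
    - {"tx": 0.0,"ty": 0.1,"tz": 0.0,"roll": 0.0,"grip": 0.6}
    - {"tx": 0.0,"ty": 0.3,"tz": 0.0,"roll": 0.0,"grip": 1.0}
    - {"tx": 0.0,"ty": 0.2,"tz": 0.0,"roll": 0.0,"grip": 1.0}
    - {"tx": 0.0,"ty": 0.2,"tz": -1.0,"roll": 0.0,"grip": 1.0}
  newtons: 30

```text
time_s: 18.4
tcp_pos: [0.4971, -0.3059, 0.1287]
eef_rot: [0.227, -0.043, 0.973, 0.027]
force: [-0.3, -0.1, 1.1]
gripper_width: 0.0855
grip_force: 0.0
```

>>> arm_command:
  commands:
    - {"tx": 0.0,"ty": 0.0,"tz": -4.0,"roll": 0.0,"grip": 1.0}
    - {"tx": 0.0,"ty": 0.0,"tz": -8.0,"roll": 0.0,"grip": 1.0}
    - {"tx": 0.0,"ty": 0.0,"tz": -11.0,"roll": 0.0,"grip": 1.0}
    - {"tx": 0.0,"ty": 0.0,"tz": -11.0,"roll": 0.0,"grip": 1.0}
  newtons: 30

```text
time_s: 18.9
tcp_pos: [0.4489, -0.3153, 0.2292]
eef_rot: [0.228, -0.042, 0.972, 0.025]
force: [0.2, 0.1, -1.1]
gripper_width: 0.0856
grip_force: 0.0
```

```bash
python3 -c "
from h import *
manip.snapshot('top');manip.snapshot('top')"; python3 st.py; python3 - <<'E'
from h import *
s=manip.sense();p=np.array(s["tcp_pos"]);q=s["eef_rot"];Q=R.from_quat([q[1],q[2],q[3],q[0]]).as_matrix()
w=cv2.cvtColor(manip.snapshot("wrist"),cv2.COLOR_BGR2GRAY).astype(np.float32)
cal=manip.calibration("wrist");m=np.array(cal["mount"])
def wp(P):
    d=np.linalg.inv(m)@np.append(Q.T@(P-p),1);r=np.hypot(d[0],d[1]);t=np.arctan2(r,d[2]);return cal["cx"]+cal["fx"]*t*d[0]/r,cal["cy"]+cal["fy"]*t*d[1]/r
a=.098;ex=np.array([np.cos(a),np.sin(a)]);ey=np.array([-ex[1],ex[0]]);c0=np.array([.5669,-.151]);c=c0-.08*ex-.15*ey
samp=lambda x,y,z,c=c:int(cv2.getRectSubPix(w,(1,1),wp(np.append(c+x*ex+y*ey,z)))[0,0])
ys=range(-20,61,2);print(list(ys))
for x in(-.015,0,.015):print(x,[samp(x,y/1e3,.133) for y in ys])
ys=range(-24,25,2);print(list(ys))
for z in(.095,.11,.125,.14):print("plate near edge z",z,[samp(-.0595,y/1e3,z,c0) for y in ys])
E
```

```text
19.0 q [ 1.404  0.287 -0.823  2.066 -0.219  0.559  2.463] p [ 0.4487 -0.3138  0.2269] F [-0.1  1.3 -0.2] w 0.0852 gf 0.0
[[-0.894 -0.096  0.439]
 [-0.071  0.995  0.072]
 [-0.443  0.033 -0.896]]
[-20, -18, -16, -14, -12, -10, -8, -6, -4, -2, 0, 2, 4, 6, 8, 10, 12, 14, 16, 18, 20, 22, 24, 26, 28, 30, 32, 34, 36, 38, 40, 42, 44, 46, 48, 50, 52, 54, 56, 58, 60]
-0.015 [167, 170, 150, 84, 106, 136, 167, 115, 51, 52, 52, 52, 54, 151, 203, 210, 216, 134, 115, 121, 121, 120, 121, 118, 47, 21, 26, 35, 41, 108, 120, 145, 172, 170, 170, 170, 172, 168, 167, 169, 170]
0 [165, 159, 94, 79, 107, 152, 186, 125, 54, 52, 52, 53, 54, 142, 202, 210, 214, 134, 109, 119, 122, 121, 120, 119, 56, 19, 26, 35, 44, 86, 118, 119, 121, 123, 123, 119, 120, 121, 147, 164, 169]
0.015 [242, 193, 68, 90, 138, 168, 198, 156, 65, 62, 63, 63, 64, 158, 228, 229, 230, 154, 88, 210, 212, 162, 143, 123, 61, 23, 30, 40, 44, 86, 120, 121, 120, 124, 121, 120, 121, 119, 116, 118, 121]
[-24, -22, -20, -18, -16, -14, -12, -10, -8, -6, -4, -2, 0, 2, 4, 6, 8, 10, 12, 14, 16, 18, 20, 22, 24]
plate near edge z 0.095 [21, 26, 52, 77, 86, 112, 123, 123, 124, 135, 150, 155, 157, 152, 115, 55, 25, 26, 25, 25, 35, 42, 34, 29, 32]
plate near edge z 0.11 [78, 78, 78, 78, 87, 112, 124, 124, 125, 136, 153, 156, 155, 158, 135, 64, 32, 29, 32, 38, 44, 42, 42, 42, 43]
plate near edge z 0.125 [79, 80, 80, 79, 92, 126, 139, 142, 144, 161, 181, 182, 180, 176, 139, 62, 28, 28, 29, 29, 30, 31, 39, 47, 55]
plate near edge z 0.14 [79, 80, 79, 79, 90, 125, 139, 142, 146, 160, 175, 178, 178, 180, 212, 237, 239, 239, 239, 239, 239, 240, 240, 240, 239]
```

The trigger is back at its released position (outer face 39 mm), the plate is upright and centred, and the gripper is clear, so I'm handing in.

```bash
python3 -c "
from cell import manip
print(manip.job_done())"
```

```text
the job is handed in; nothing more can be done
None
```

I handed the job in: the tall carrier stands upright in the slot and let go, and the scanner's trigger was squeezed to its stop and released; the hand-in returned no verdict.

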